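Clip a dip viscosity cup onto its drying stand

ROBOT

A 6-joint arm with a two-finger parallel gripper is mounted at the origin on a cart in front of the work surface, level with it; the furniture and walls round the work are solid. World frame = base frame: x ahead of the robot, y to its left, z up, the work surface at z = 0. Lengths are in m, angles in rad, forces in N, time in s.
With the tool pointing down it reaches from about 0.3 to 0.75 m from the base axis. Payload 8.5 kg.
Tool frame: the origin (TCP) lies between the finger pads; the fingertips stand 25 mm ahead of it and the grasp point (between the pads) lies 6 mm ahead of it (arm.tip_reach is the z of the fingertips in the tool frame, in m); z points along the fingers, y is the line along which they close (so a half turn about z gives the same grasp; the last joint's range is limited). The gripper opens to 85 mm and grips with 20 to 120 N. Pads are 22 mm wide; open, the fingers measure 114 mm over their backs; the gripper's body (76 mm by 85 mm) begins 54 mm behind the grasp point. The pads swing forward as they close: fully open they stand 13 mm farther back than shut.
Start: joints at [-1.478, 0.381, 1.297, -0, 1.464, -0.215], TCP at [0.167, -0.524, 0.22] pointing down, gripper open.
Joint ranges: [-3.11, 3.11], [-0.89, 2.33], [0.22, 2.48], [-1.42, 4.56], [0.17, 2.85], [-2.88, 2.88]. Speed limits (rad/s): [2.39, 2.39, 3.14, 3.14, 3.14, 3.14].

INTERFACE

Orientations are given as a unit quaternion [x, y, z, w].
In Python, from station import arm gives the robot as it stands. The module is installed in compiled form; this text tells all that it offers.
- The arm moves only by the tool arm_command, never from a script. Its argument "motion" is a list of rows, each a list of 6 numbers: the shift along the tool's x, y, z in m, then the turn, a rotation vector about the tool's x, y, z in rad. In form: [[x, y, z, rx, ry, rz], ...]. A call has 1 to 5 rows; each row shifts and turns the commanded pose from where the row before left it, along the tool's axes as they then stand; what a row does not reach is not made up. A row lasts 1/8 s, in which the tool goes at most 62.5 mm and 10.7 degrees, less where a joint would pass 70% of its speed; a pose out of reach is approached as far as the arm can. A call is refused whole if a number of a shift passes 0.0625 or a number of a turn 0.188, either way. A call with a gripper value outside its range is refused whole. "gripper" is the opening in per cent of the stroke, from 0 (shut) to 100 (fully open), set as the call begins (left out, the last holds). The fingers move at their own pace and stop on an object; "newtons" is the grip in N (left out, the last holds). Time passes only in rows, so rows that do not move let the fingers close. It gives the time, the measured TCP pose, the force, the opening and the grip force at its end, in the units of the state.
- arm.read_state(): the state, without advancing time (a new reading comes with each control period).
- arm.camera(name): name is "scene" or "top" or "wrist"; returns a dict with "image" (480x640x3 uint8, blue, green, red), "range_z" (480x640 float32, m along the optical axis (not along the pixel's ray), 0 where there is no reading), "camera_matrix" (3x3 intrinsics, pixels), "world_from_camera" (4x4, takes a point from camera to world coordinates). Camera axes: x right, y up, looking along -z (the intrinsics and any distortion apply to the point x, -y, -z); pixel columns grow to the right and rows downward; lengths in m; the calibration is good to about 2 mm. A picture is of the moment at which its call begins.
- arm.job_done(): hands the job in; it is judged then, once.
The state is a dict: "time": time; "q": joint angles; "dq": joint speeds; "effort": joint torques, N m; "eef_pos": TCP position; "tool_rot": TCP orientation; "ft_force": force on the tool from outside, world axes, zero at the start; "torque": the same for the moment, N m; "width": finger opening in m; "gripper_force": force on a finger pad.
Only numpy, scipy, OpenCV 4.12 (cv2) and the standard library are available. Lean on these libraries where they do the work, as an engineer would, in place of code of your own. Each camera call takes 0.05 s, during which the arm holds its last target. There are 200 camera calls.

TASK

The rinsed dip cup lies in its sloping drain rest; hang it up to dry on the empty eye of the drying stand, beside the cup that already hangs there. Push its snap hook onto the eye so that the ring presses the sprung gate in and the gate snaps shut behind it, and leave the cup hanging straight down by itself. Do not let it fall on its side, and do not knock the other cup or shift the things that stand around.

Things in the scene. Friction and masses are not known exactly. Their poses are not given: they have to be found in the camera images.
- cup_shank (a point): Middle of the free round shank (10 mm thick, 32 mm long) of the steel dip cup to hang up: one rigid piece, 215 mm long, about 0.2 kg. z runs from its foot to its lug, x to the hook's gate side, y square to the hook. Starts in the drain rest with z 40 degrees above level, y up, x level; there foot and lug are boxed in, the shank is free.
- cup_foot (a point): Centre of the cup's flat round foot, 46 mm across, 100 mm below cup_shank, same piece and axes; it stands upright on it by itself. Cup mouth at z = +52 mm. Two 4 mm bail wires run from the cup wall (y = -27 and +27 mm) and close into the shank at z = 60 to 86 mm.
- cup_lug (a point): Middle of the flat lug on top of the hook, 100 mm above cup_shank, same piece and axes: 20 mm wide in x, 8 mm thick in y, free from z = -16 to +15 mm. When the cup hangs, the top of the ring is 25 mm below this point. Starts in an open-ended slot of the drain rest.
- hook_throat (a point): Centre of the round bend of the hook's loop, 64 mm above cup_shank, same piece and axes. Loop 39 mm wide over all, of 9 mm bar: base at z = -38 mm, spine at x = -15 mm, nose at x = +15 mm ending at z = -7.5 mm, inside of bend at z = +10.5 mm. The ring bar goes in under the nose, z = -11 to -19 mm, on to x = +4 mm, then up past the gate's tip; it rests at z = +7 mm.
- gate (a joint): Sprung gate of the hook, rad: a 6 mm rod at x = +15 mm that closes the loop from its hinge at z = -33 mm up to the nose (hook_throat frame). 0 shut, up to 1.0 pushed in towards the spine; it opens inward only and springs back when free. About 1.6 N near its tip starts it, 4 N holds it at 0.8 rad.
- eye_bar (a point): Middle of the front bar of the empty eye on the drying stand, on its centre line, 205 mm above the worktop, fixed. The eye is a closed level ring, 47 mm across (centre line) of 7 mm bar. x points level from here through the ring's centre (+23.5 mm) to the stand's cross bar (12 mm, along y, at +68 mm); y runs along the front bar, z up.
- stand: Drying stand, fixed: base plate x = -80 to +50, y = -85 to +85 mm, 10 mm thick; the origin is at the foot of its pole on the worktop, axes as eye_bar. Pole 16 mm thick, 245 mm high; cross bar at 205 mm with two eyes in front of it: the empty one at y = +50 mm, the one in use at y = -50 mm.
- other_cup (a joint): Swing, rad, of the other cup, which is of the same kind and hangs on the eye at y = -50 mm of the stand: 0 hanging straight.
- cradle: Drain rest of steel sheet, fixed: drip tray 84 mm wide, x = -117 to +88 mm, 12 mm high, with a leaning seat for the cup's foot at the -x end and a post with a slot for the lug, 174 mm high, at the +x end. Origin on the worktop, on the middle line. The cup comes out straight up or square to its own length.
- steel_cup: Bystander: steel cup, 64 mm across, 75 mm high; origin under its centre.
- dropper_bottle: Bystander: small dropper bottle, 33 mm across, 102 mm high; origin under its centre.
- sample_jar: Bystander: brown sample jar with white lid, 53 mm across, 70 mm high; origin under its centre.
- timer: Bystander: bench timer lying flat, 66 x 66 x 19 mm; origin under its centre.
- beaker: Bystander: empty glass beaker, 75 mm across, 93 mm high; origin under its centre.
- blue_jar: Bystander: sample jar with blue lid, 57 mm across, 70 mm high; origin under its centre.

How it is judged:
On the way:
1. the ring is at the gate and the gate is pushed in (value of joint gate above 0.25 rad and distance between eye_bar and hook_throat below 0.035 m), for 0.02 s.
At the end, for the whole second after the job is handed in: The gate is shut (under 0.08 rad), the bar of the empty eye lies inside the hook's loop and in its bend (x within 11 mm, y within 16 mm of the throat point, and 2 mm below to 13 mm above it), and the cup hangs by itself within 0.15 rad of plumb, through the last second (value of joint gate below 0.08 rad and x of eye_bar in the frame of hook_throat between -0.011 and 0.011 m and y of eye_bar in the frame of hook_throat between -0.016 and 0.016 m and z of eye_bar in the frame of hook_throat between -0.002 and 0.013 m and angle between cup_shank's own z axis and vertical below 0.15 rad); the robot touches nothing.
It fails at once if the cup falls on its side (angle between cup_shank's own z axis and vertical above 1.35 rad).
It fails at once if the other cup is knocked (swings over 0.35 rad) (value of joint other_cup above 0.35 rad or value of joint other_cup below -0.35 rad).
It fails at once if a bystander is shifted by more than 30 mm (distance of any of steel_cup, dropper_bottle, sample_jar, timer, beaker, blue_jar from where it was at the start of the episode above 0.03 m).
It also fails if it takes over 62 s, if anything falls off the work surface, if the arm or the gripper's body presses on something with over 40 N, if the wrist force passes 120 N, or if a joint passes its speed limit or range.

## Working session

There is one attempt and no reset: what is moved stays moved. The work goes in short steps, Python scripts to look and compute and a tool call to move; the robot and the scene stay as the last step left them, time stands still between calls to the robot, and variables do not carry over. Pictures are saved under pics/ and viewed, at most 13 in all, crops included, and the job is handed in when it is done.

Besides the shell and the picture viewer there is one more tool, called after "Request:" as a command line: name --pt "numbers of a row" for each row, then --argument value for the rest. arm_command: Moves the arm, as the interface text tells. Its arguments: {"type":"object","properties":{"motion":{"type":"array"},"gripper":{"type":"number"},"newtons":{"type":"number"}},"required":["motion"]}

```bash
mkdir -p pics; ls; cat > h.py <<'E'
import numpy as np,cv2
from station import arm
from scipy.spatial.transform import Rotation as R
def cloud(c):
    K=c["camera_matrix"];z=c["range_z"];T=c["world_from_camera"]
    v,u=np.mgrid[0:480,0:640]
    P=np.stack([(u-K[0,2])/K[0,0]*z,-(v-K[1,2])/K[1,1]*z,-z],-1)
    return P@T[:3,:3].T+T[:3,3]
E
python3 - <<'E'
from h import *
s=arm.read_state();print(s)
for n in("scene","top"):
    c=arm.camera(n);cv2.imwrite(f"pics/{n}.png",c["image"]);np.savez(f"{n}.npz",**c)
    print(n,c["camera_matrix"],c["world_from_camera"],(c["range_z"]>0).mean(), [k for k in c])
E
```

```text
pics
{'time': 0.0, 'q': array([-1.47833910e+00,  3.81203316e-01,  1.29823905e+00,  4.58383695e-06,
        1.46355841e+00, -2.15339986e-01]), 'dq': array([-2.24257998e-03, -1.35360543e-03,  1.01782995e-03, -9.14516062e-04,
       -6.15835260e-04,  6.21221075e-05]), 'effort': array([-4.68794879e-04, -4.48458660e+01, -2.31280589e+01, -1.89915290e-04,
        4.79581198e-03,  2.40198453e-06]), 'eef_pos': array([ 0.16657873, -0.52386389,  0.21931517]), 'tool_rot': array([ 9.88180758e-01,  1.53291532e-01,  4.55055442e-05, -7.02592512e-04]), 'ft_force': array([ 0.38320754,  0.61300149, -1.21026976]), 'torque': array([-0.00775007,  0.01860563,  0.01241772]), 'gripper_force': 0.0, 'width': 0.08532357939946106}
scene [[444.06554266   0.         325.81231563]
 [  0.         444.06554266 245.36342482]
 [  0.           0.           1.        ]] [[-8.64734268e-01  3.17777326e-01 -3.88911580e-01  7.33375250e-02]
 [-5.02228778e-01 -5.48608688e-01  6.68427081e-01  8.17330512e-01]
 [-9.49300940e-04  7.73334390e-01  6.33997650e-01  9.24451303e-01]
 [ 0.00000000e+00  0.00000000e+00  0.00000000e+00  1.00000000e+00]] 0.9542740885416666 ['image', 'range_z', 'camera_matrix', 'world_from_camera']
top [[464.48760092   0.         317.426588  ]
 [  0.         464.48760092 251.64014992]
 [  0.           0.           1.        ]] [[-0.01502324  0.9936183  -0.11178991  0.44717954]
 [-0.99974472 -0.01681391 -0.01509269 -0.01033476]
 [-0.016876    0.11153463  0.99361724  1.17186255]
 [ 0.          0.          0.          1.        ]] 0.9961458333333333 ['image', 'range_z', 'camera_matrix', 'world_from_camera']
```

View pics/scene.png

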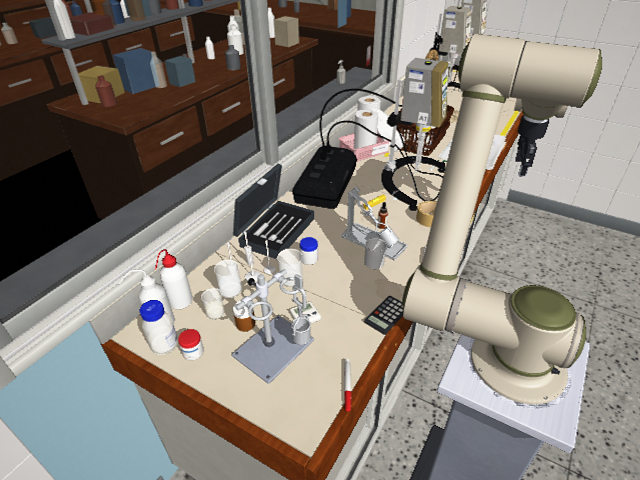

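View pics/top.png

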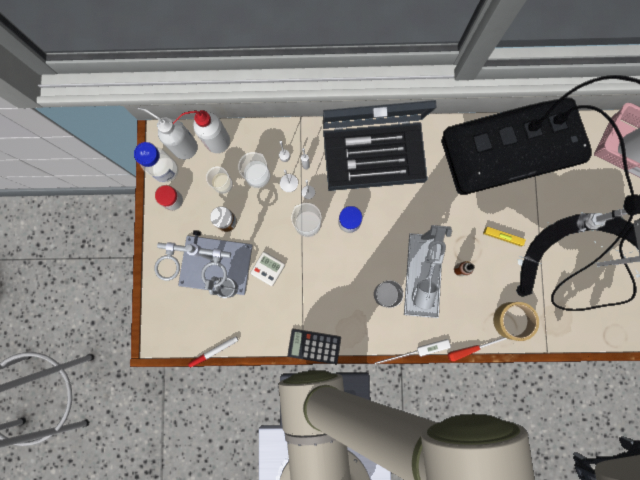

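The scene view shows the stand at about (270,340), with the empty eye at (261,312), and the drain rest at (375,235). The top view shows the empty eye at (167,268), the other cup at (214,275), and the cradle at (425,275) with the lug end up at (437,232). Next I'll measure these from depth.

```bash
cat >> h.py <<'E'
def load(n): return dict(np.load(n+".npz"))
E
python3 - <<'E'
from h import *
C={n:load(n) for n in("scene","top")}
W={n:cloud(C[n]) for n in C}
def show(name,n,m):
    p=W[n][m]; print(name,n,len(p),p.min(0).round(3),p.max(0).round(3),np.median(p,0).round(3))
for n in C:
    P=W[n];z=P[...,2]
    box=lambda a,b,c,d,e,f:(P[...,0]>a)&(P[...,0]<b)&(P[...,1]>c)&(P[...,1]<d)&(z>e)&(z<f)&(C[n]["range_z"]>0)
    m=box(.3,.6,.1,.5,.19,.22); show("205 level",n,m)
    p=P[m]; print(np.histogram(p[:,1],12), )
    # empty eye ring
    T=np.linalg.inv(C[n]["world_from_camera"])
    # base plate
    m=box(.2,.6,.05,.5,.006,.016);show("plate",n,m)
    lab=cv2.connectedComponentsWithStats(m.astype(np.uint8))[2];print(lab[lab[:,4]>200])
    m=box(.2,.6,-.4,-.05,.15,.2);show("post",n,m)
    m=box(.2,.6,-.4,-.05,.008,.016);show("tray",n,m)
# crops enlarged
t=C["top"]["image"];s=C["scene"]["image"]
a=cv2.resize(t[220:320,140:260],None,fx=3.3,fy=3.3,interpolation=3)
b=cv2.resize(t[215:325,390:490],None,fx=3,fy=3,interpolation=3)
c=cv2.resize(s[260:380,230:330],None,fx=2.7,fy=2.7,interpolation=3)
d=cv2.resize(s[180:270,330:420],None,fx=3,fy=3,interpolation=3)
o=np.zeros((600,800,3),np.uint8)
for im,(r,q) in zip((a,b,c,d),((0,0),(0,400),(335,0),(332,400))):
    im=im[:600-r,:400]; o[r:r+im.shape[0],q:q+im.shape[1]]=im[:min(im.shape[0],600-r)]
cv2.imwrite("pics/crop.png",o)
E
```

```text
205 level scene 889 [0.469 0.19  0.19 ] [0.6  0.35 0.22] [0.55  0.272 0.207]
(array([ 28,  49, 111, 115,  61,  61,  87,  28,  86,  97,  81,  85]), array([0.18957241, 0.20295383, 0.21633525, 0.22971667, 0.24309809,
       0.25647951, 0.26986092, 0.28324234, 0.29662376, 0.31000518,
       0.3233866 , 0.33676801, 0.35014943]))
plate scene 2730 [0.298 0.05  0.006] [0.6   0.361 0.016] [0.528 0.271 0.009]
[[     0      0    640    480 304470]
 [   239    315     75     68   1981]
 [   364    314     29     20    265]
 [   344    359      7     53    295]]
post scene 50 [ 0.58  -0.283  0.15 ] [ 0.6   -0.237  0.173] [ 0.595 -0.264  0.16 ]
tray scene 152 [ 0.34  -0.346  0.008] [ 0.598 -0.126  0.016] [ 0.462 -0.22   0.011]
205 level top 1036 [0.471 0.187 0.19 ] [0.599 0.345 0.22 ] [0.55  0.256 0.209]
(array([ 69, 116, 148,  72,  96,  77,   3,  28, 111, 137,  85,  94]), array([0.1870126 , 0.20021629, 0.21341997, 0.22662366, 0.23982735,
       0.25303104, 0.26623473, 0.27943842, 0.2926421 , 0.30584579,
       0.31904948, 0.33225317, 0.34545686]))
plate top 2866 [0.297 0.05  0.006] [0.6   0.472 0.016] [0.529 0.23  0.011]
[[     0      0    640    480 304334]
 [   199    244     54     51   1033]
 [   178    252     32     38    738]
 [   205    265     19     15    201]
 [   287    329     15     30    334]
 [   187    336     51     32    250]]
post top 130 [ 0.579 -0.286  0.15 ] [ 0.6   -0.243  0.177] [ 0.594 -0.265  0.161]
tray top 639 [ 0.304 -0.398  0.008] [ 0.6   -0.052  0.016] [ 0.414 -0.27   0.013]
```

View pics/crop.png

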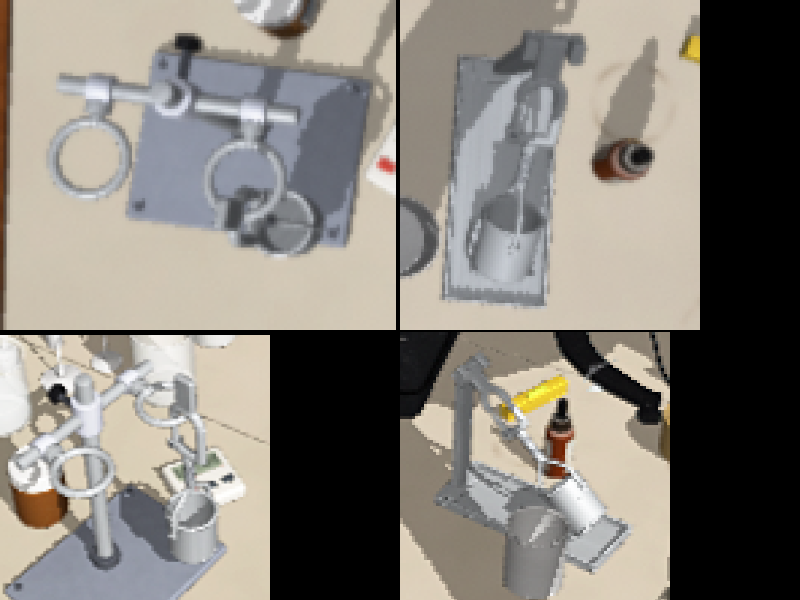

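The crops show the empty eye ring centred at crop (90,158), i.e. about (167,268) in the top view, and the cross bar tilted slightly. The cup lies in the tray with its bail and shank at crop (528,180). Now for a numeric fit.

```bash
python3 - <<'E'
from h import *
from scipy.optimize import least_squares
for n in("scene","top"):
    c=load(n);P=cloud(c);ok=c["range_z"]>0
    def sel(a,b,cc,d,e,f): return P[(P[...,0]>a)&(P[...,0]<b)&(P[...,1]>cc)&(P[...,1]<d)&(P[...,2]>e)&(P[...,2]<f)&ok]
    p=sel(.44,.6,.28,.40,.185,.225)
    q=p[p[:,0]<.525]
    f=lambda v:np.hypot(q[:,0]-v[0],q[:,1]-v[1])-v[2]
    r=least_squares(f,[.495,.32,.0235],loss="soft_l1",f_scale=.002);print(n,"ring",r.x.round(4),len(q),q[:,2].mean().round(4),np.percentile(q[:,2],[5,50,95]).round(4),np.abs(r.fun).mean())
    b=sel(.53,.62,.17,.40,.196,.22); b=b[(b[:,0]>.545)]
    v=cv2.fitLine(b[:,:2].astype(np.float32),cv2.DIST_HUBER,0,.01,.01).ravel();print("bar",v,np.degrees(np.arctan2(v[1],v[0])),len(b),b[:,2].max())
    pl=sel(.44,.64,.1,.36,.006,.014);h=cv2.minAreaRect(pl[:,:2].astype(np.float32));print("plate",h)
    pole=sel(.54,.62,.2,.34,.228,.26);print("poletop",pole.mean(0) if len(pole) else 0,len(pole))
    tr=sel(.34,.66,-.32,-.14,.004,.016);print("tray",cv2.minAreaRect(tr[:,:2].astype(np.float32)),len(tr))
    cu=sel(.36,.66,-.32,-.14,.02,.2)
    for z0 in np.arange(.02,.2,.015):
        k=cu[(cu[:,2]>z0)&(cu[:,2]<z0+.015)]
        if len(k): print(round(z0,3),len(k),k.min(0).round(3),k.max(0).round(3),np.median(k,0).round(3))
E
```

```text
scene ring [-566.8361   22.2054  567.7678] 92 0.2061 [0.2022 0.2062 0.2091] 0.005670962034221692
bar [0.15710193 0.9875824  0.56087136 0.26917136] 80.96127 500 0.21995510806717622
plate ((0.5560823082923889, 0.22748121619224548), (0.25156575441360474, 0.15856166183948517), 82.21900177001953)
poletop [0.561943   0.26905426 0.23896396] 59
tray ((0.4824286103248596, -0.22237065434455872), (0.16191042959690094, 0.2797343134880066), 88.99622344970703) 299
0.02 88 [ 0.435 -0.272  0.02 ] [ 0.614 -0.142  0.035] [ 0.472 -0.191  0.03 ]
0.035 184 [ 0.432 -0.273  0.035] [ 0.614 -0.14   0.05 ] [ 0.467 -0.227  0.044]
0.05 217 [ 0.437 -0.278  0.05 ] [ 0.615 -0.14   0.064] [ 0.469 -0.228  0.057]
0.065 150 [ 0.437 -0.275  0.065] [ 0.616 -0.14   0.08 ] [ 0.473 -0.233  0.071]
0.08 55 [ 0.467 -0.276  0.08 ] [ 0.615 -0.247  0.095] [ 0.519 -0.251  0.086]
0.095 60 [ 0.52  -0.275  0.095] [ 0.613 -0.237  0.11 ] [ 0.543 -0.254  0.106]
0.11 63 [ 0.537 -0.276  0.11 ] [ 0.613 -0.233  0.125] [ 0.552 -0.259  0.118]
0.125 61 [ 0.554 -0.276  0.125] [ 0.615 -0.239  0.14 ] [ 0.574 -0.256  0.132]
0.14 48 [ 0.571 -0.272
[... 822 characters left out ...]
0.05 230 [ 0.434 -0.276  0.05 ] [ 0.613 -0.146  0.065] [ 0.456 -0.243  0.057]
0.065 220 [ 0.437 -0.275  0.065] [ 0.614 -0.14   0.08 ] [ 0.466 -0.238  0.073]
0.08 73 [ 0.466 -0.265  0.08 ] [ 0.615 -0.245  0.095] [ 0.503 -0.253  0.087]
0.095 51 [ 0.512 -0.27   0.095] [ 0.614 -0.24   0.11 ] [ 0.53  -0.255  0.102]
0.11 106 [ 0.534 -0.279  0.11 ] [ 0.56  -0.239  0.125] [ 0.543 -0.257  0.115]
0.125 62 [ 0.548 -0.28   0.125] [ 0.58  -0.242  0.14 ] [ 0.563 -0.272  0.131]
0.14 95 [ 0.569 -0.279  0.141] [ 0.59  -0.243  0.155] [ 0.579 -0.261  0.146]
0.155 191 [ 0.583 -0.287  0.155] [ 0.616 -0.242  0.17 ] [ 0.601 -0.263  0.165]
0.17 45 [ 0.591 -0.286  0.17 ] [ 0.609 -0.244  0.177] [ 0.604 -0.276  0.172]
```

```bash
cat >> h.py <<'E'
def ray(c,u,v,z):
    K=c["camera_matrix"];T=c["world_from_camera"]
    d=T[:3,:3]@np.array([(u-K[0,2])/K[0,0],-(v-K[1,2])/K[1,1],-1]);o=T[:3,3]
    return o+d*(z-o[2])/d[2]
def pix(c,p):
    T=c["world_from_camera"];q=T[:3,:3].T@(np.asarray(p)-T[:3,3]);K=c["camera_matrix"]
    return K[0,2]-q[0]/q[2]*K[0,0],K[1,2]+q[1]/q[2]*K[1,1]
E
python3 - <<'E'
from h import *
t=load("top");s=load("scene")
A=lambda u,v:(u/3.3+140,v/3.3+220); B=lambda u,v:((u-400)/3+390,v/3+215)
Cc=lambda u,v:(u/2.7+230,(v-335)/2.7+260)
print("ring top",ray(t,*A(90,158),.205),"scene",ray(s,*Cc(83,472),.205))
print("ring R",[ray(t,*A(*p),.205).round(4) for p in((52,158),(128,158),(90,121),(90,196))])
for n,p in dict(barL=(60,84),barR=(297,116)).items(): print(n,ray(t,*A(*p),.208))
for n,p in dict(pTL=(158,52),pTR=(368,80),pBL=(128,216),pBR=(345,244)).items(): print(n,ray(t,*A(*p),.01))
for n,p in dict(tTL=(459,57),tBL=(443,297),tBR=(547,303)).items(): print(n,ray(t,*B(*p),.012))
print("pole",ray(t,*A(170,97),.245))
# cup thin-part points
for n in (t,s):
    P=cloud(n);ok=n["range_z"]>0
    for x0 in np.arange(.43,.63,.012):
        m=ok&(P[...,0]>x0)&(P[...,0]<x0+.012)&(P[...,1]>-.32)&(P[...,1]<-.21)&(P[...,2]>.03)
        k=P[m]
        if len(k): 
            k=k[k[:,2]>k[:,2].max()-.012]; print(round(x0+.006,3),len(k),k.mean(0).round(4),np.ptp(k[:,1]).round(3))
    print()
E
```

```text
ring top [0.52700825 0.31992373 0.205     ] scene [0.52445856 0.32269651 0.205     ]
ring R [array([0.5274, 0.3442, 0.205 ]), array([0.5266, 0.2956, 0.205 ]), array([0.5507, 0.3204, 0.205 ]), array([0.5028, 0.3194, 0.205 ])]
barL [0.57438481 0.33913423 0.208     ]
barR [0.55132291 0.18743219 0.208     ]
pTL [0.62404308 0.33565556 0.01      ]
pTR [0.59953535 0.17365941 0.01      ]
pBL [0.49839992 0.35653411 0.01      ]
pBR [0.47464043 0.19101038 0.01      ]
tTL [ 0.61839216 -0.22540495  0.012     ]
tBL [ 0.41918536 -0.20488304  0.012     ]
tBR [ 0.41305399 -0.28985773  0.012     ]
pole [0.5603224  0.25784801 0.245     ]
0.436 44 [ 0.4375 -0.248   0.0511] 0.031
0.448 47 [ 0.4491 -0.2502  0.061 ] 0.033
0.46 49 [ 0.4606 -0.2495  0.072 ] 0.033
0.472 27 [ 0.471  -0.2514  0.0821] 0.026
0.484 9 [ 0.485  -0.2526  0.0889] 0.003
0.496 10 [ 0.4961 -0.2533  0.0873] 0.004
0.508 18 [ 0.5082 -0.2546  0.0881] 0.008
0.52 18 [ 0.521  -0.2562  0.1001] 0.007
0.532 26 [ 0.5339 -0.2613  0.1094] 0.023
0.544 50 [ 0.5438 -0.2583  0.118 ] 0.039
0.556 34 [ 0.5564 -0.2666  0.1285] 0.036
0.568 39 [ 0.5695 -0.2643  0.1389] 0.037
0.58 59 [ 0.5805 -0.2616  0.148 ] 0.028
0.592 41 [ 0.5947 -0.2677  0.1664] 0.042
0.604 102 [ 0.6041 -0.264   0.1695] 0.043
0.616 33 [ 0.6127 -0.2617  0.1639] 0.043

0.436 26 [ 0.4373 -0.244   0.0486] 0.031
0.448 10 [ 0.4516 -0.2469  0.0622] 0.019
0.46 20 [ 0.4619 -0.2463  0.072 ] 0.031
0.472 14 [ 0.4707 -0.2482  0.0775] 0.035
0.484 6 [ 0.4837 -0.25    0.086 ] 0.005
0.496 3 [ 0.4951 -0.2495  0.0861] 0.003
0.508 11 [ 0.5077 -0.2502  0.0856] 0.008
0.52 7 [ 0.5232 -0.2518  0.0996] 0.008
0.532 13 [ 0.5349 -0.2584  0.1083] 0.027
0.544 24 [ 0.5437 -0.257   0.1148] 0.043
0.556 18 [ 0.5558 -0.259   0.125 ] 0.039
0.568 17 [ 0.5702 -0.2579  0.1369] 0.036
0.58 23 [ 0.5805 -0.2569  0.1453] 0.027
0.592 25 [ 0.5948 -0.2632  0.1629] 0.043
0.604 25 [ 0.6028 -0.2584  0.1671] 0.038
0.616 5 [ 0.6138 -0.2494  0.1596] 0.029
```

```bash
cat >> h.py <<'E'
from scipy.spatial.transform import Slerp
def mat(x,z):
    z=np.array(z,float);z/=np.linalg.norm(z);x=np.array(x,float);x-=z*(x@z);x/=np.linalg.norm(x)
    return np.stack([x,np.cross(z,x),z],1)
def rz(deg): return R.from_euler("z",deg,degrees=True).as_matrix()
SH=np.array([.522,-.254,.0935]); EYE=np.array([.5025,.3247,.205]); PC,PS=-5.5,-8.9
def cup_rest():
    s,c=np.sin(np.radians(40)),np.cos(np.radians(40))
    return rz(PC)@np.stack([[0,1,0],[-s,0,c],[c,0,s]],1)
def cup_hang(): return rz(PS)
def tool_of(Rc,a):
    a=np.radians(a);zt=-Rc[:,1]*np.cos(a)+Rc[:,0]*np.sin(a)
    return mat(Rc[:,2],zt)
GR=np.array([0,0,.006])
def rows(p0,R0,p1,R1,n=None):
    w=(R.from_matrix(R0).inv()*R.from_matrix(R1)).magnitude();d=np.linalg.norm(p1-p0)
    if n is None:n=int(max(np.ceil(d/.058),np.ceil(w/.17),1))
    S=Slerp([0,1],R.from_matrix([R0,R1]));p=p0.copy();Q=R.from_matrix(R0);out=[]
    for i in range(1,n+1):
        g=p0+(p1-p0)*i/n;G=S(i/n)
        r=np.r_[Q.as_matrix().T@(g-p),(Q.inv()*G).as_rotvec()].round(4)
        out.append(r.tolist());p=p+Q.as_matrix()@r[:3];Q=Q*R.from_rotvec(r[3:])
    for i in range(0,n,5): print(out[i:i+5])
    return out
def now():
    s=arm.read_state()
    import json
    open("log.jsonl","a").write(json.dumps([s["q"].tolist(),s["eef_pos"].tolist(),s["tool_rot"].tolist()])+"\n")
    return s,s["eef_pos"],R.from_quat(s["tool_rot"]).as_matrix()
E
python3 - <<'E'
from h import *
s,p,Rt=now();t=load("top")
print("bottle",ray(t,464,268,.09),"steelcup",ray(t,388,293,.075))
P=cloud(t);m=(P[...,0]>.1)&(P[...,0]<.6)&(P[...,1]>-.6)&(P[...,1]<-.35)&(P[...,2]>.1);print(P[m].max(0),m.sum())
q=p+[0,0,.14];print("up");rows(p,Rt,q,Rt)
g=SH;T=tool_of(cup_rest(),20);pre=g-T@GR-T[:,2]*.15;print("pre",pre,T)
rows(q,Rt,pre,T)
E
```

```text
bottle [ 0.52490747 -0.33374206  0.09      ] steelcup [ 0.47010807 -0.157849    0.075     ]
[ 0.53062231 -0.35110472  0.53331526] 1861
up
[[0.0, -0.0001, -0.0467, 0.0, 0.0, 0.0], [0.0, -0.0, -0.0466, 0.0, 0.0, 0.0], [0.0, -0.0001, -0.0467, 0.0, 0.0, 0.0]]
pre [ 0.42309239 -0.2980782   0.20579602] [[ 0.76251773  0.12876864  0.63402315]
 [-0.07342211 -0.9564378   0.28255253]
 [ 0.64278761 -0.26200263 -0.71984631]]
[[0.0447, -0.0196, 0.022, 0.0269, 0.1065, 0.0374], [0.0413, -0.0206, 0.0271, 0.027, 0.1065, 0.0373], [0.0374, -0.0212, 0.0318, 0.027, 0.1065, 0.0374], [0.033, -0.0217, 0.0362, 0.0269, 0.1066, 0.0373], [0.028, -0.0217, 0.0401, 0.027, 0.1065, 0.0374]]
[[0.0229, -0.0216, 0.0433, 0.0269, 0.1065, 0.0373], [0.0172, -0.0211, 0.046, 0.027, 0.1065, 0.0374]]
```

Request:
arm_command --pt "0 0 -0.047 0 0 0" --pt "0 0 -0.047 0 0 0" --pt "0 0 -0.047 0 0 0" --pt "0.0447 -0.0196 0.022 0.0269 0.1065 0.0374" --pt "0.0413 -0.0206 0.0271 0.027 0.1065 0.0373" --gripper 50

```text
time: 0.72
eef_pos: [0.2409, -0.4589, 0.3166]
tool_rot: [0.987, 0.114, 0.103, -0.043]
ft_force: [0.3, 0.3, 0.1]
width: 0.0426
gripper_force: 0.0
```

```bash
python3 -c "
from h import *
print(now()[0]['q'])"
```

```text
[-1.42757983  0.28445006  1.18446236  0.21098901  1.75082911 -0.0578427 ]
```

Request:
arm_command --pt "0.0374 -0.0212 0.0318 0.027 0.1065 0.0374" --pt "0.033 -0.0217 0.0362 0.0269 0.1066 0.0373" --pt "0.028 -0.0217 0.0401 0.027 0.1065 0.0374" --pt "0.0229 -0.0216 0.0433 0.0269 0.1065 0.0373" --pt "0.0172 -0.0211 0.046 0.027 0.1065 0.0374"

```text
time: 1.35
eef_pos: [0.4239, -0.2976, 0.2065]
tool_rot: [0.927, 0.014, 0.346, -0.147]
ft_force: [0.7, -0.1, 0.4]
width: 0.0424
gripper_force: 0.0
```

```bash
cat > kin.py <<'E'
import json
from h import *
from scipy.optimize import least_squares
def fk(v,q):
    e,a1,d1,a2,a3,d4,L=v
    ry=lambda t:R.from_euler("y",t).as_matrix();Z=lambda t:R.from_euler("z",t).as_matrix()
    A=Z(q[0]);p=A@[a1,e,d1]
    A=A@ry(q[1]);p=p+A@[0,0,a2]
    A=A@ry(q[2]);p=p+A@[a3,0,d4]
    A=A@Z(q[3])@ry(q[4])@Z(q[5]);p=p+A@[0,0,L]
    return p,A
def data(): return [tuple(map(np.array,json.loads(l))) for l in open("log.jsonl")]
def fit():
    D=data()
    f=lambda v:np.concatenate([fk(v,q)[0]-p for q,p,r in D])
    r=least_squares(f,[.12,0,.3,.45,0,.45,.2]);B=[]
    for q,p,rr in D: B.append(fk(r.x,q)[1].T@R.from_quat(rr).as_matrix())
    return r.x,np.abs(r.fun).max(),B
E
python3 - <<'E'
from kin import *
s,p,Rt=now();print(s["q"],p,s["width"])
v,e,B=fit();print(v.round(4),e);print([R.from_matrix(b).as_rotvec().round(3) for b in B])
E
```

```text
[-1.23917913  0.30596883  1.70505419  0.79897806  1.31542043  0.0144551 ] [ 0.42392945 -0.29755819  0.20647918] 0.0424090501756543
[ 0.1175 -0.      0.1301  0.5371  0.103   0.3508  0.2689] 3.999112707653296e-10
[array([-0.   , -0.   ,  1.571]), array([-0.   , -0.   ,  1.571]), array([-0.   ,  0.   ,  1.571])]
```

```bash
cat >> kin.py <<'E'
V,_E,_B=fit();BZ=_B[0]
LO=np.array([-3.11,-.89,.22,-1.42,.17,-2.88]);HI=np.array([3.11,2.33,2.48,4.56,2.85,2.88])
def ik(p,Rt,q0):
    def f(q):
        a,A=fk(V,q);return np.r_[(a-p)*5,R.from_matrix((A@BZ).T@Rt).as_rotvec()]
    r=least_squares(f,np.clip(q0,LO+.01,HI-.01),bounds=(LO,HI));return r.x,np.abs(r.fun).max()
E
python3 - <<'E'
from kin import *
rng=np.random.default_rng(0);q0=arm.read_state()["q"]
for a in(0,20,40,60):
    T=tool_of(cup_rest(),a);p=SH-T@GR;q,e=ik(p,T,q0);print(a,"grasp",q.round(2),round(e,4))
    Rh=cup_hang();Th=tool_of(Rh,a);sh=EYE-Rh@[0,0,.071];p=sh-Th@GR
    sols=set()
    for k in range(30):
        q,e=ik(p,Th,q0 if k==0 else rng.uniform(LO,HI))
        if e<1e-4: sols.add(tuple(q.round(2)))
    print("   hang",p.round(3),sorted(sols))
E
```

```text
0 grasp [-0.88  0.42  1.91  1.08  0.54 -0.1 ] 0.0
   hang [0.503 0.331 0.134] [(np.float64(0.68), np.float64(1.17), np.float64(0.7), np.float64(-1.25), np.float64(2.36), np.float64(-2.7))]
20 grasp [-1.01  0.52  1.76  0.96  1.   -0.07] 0.0
   hang [0.501 0.331 0.134] [(np.float64(0.76), np.float64(1.07), np.float64(0.98), np.float64(-1.28), np.float64(2.07), np.float64(-2.59))]
40 grasp [-1.06  0.67  1.57  0.9   1.4  -0.05] 0.0
   hang [0.499 0.33  0.134] [(np.float64(0.82), np.float64(0.97), np.float64(1.27), np.float64(-1.4), np.float64(1.79), np.float64(-2.45))]
60 grasp [-1.05  0.84  1.36  0.89  1.77 -0.02] 0.0
   hang [0.498 0.328 0.134] []
```

```bash
cat > plan.py <<'E'
from kin import *
a=10;Tg=tool_of(cup_rest(),a);Rh=cup_hang();Th=tool_of(Rh,a)
Rct=Tg.T@cup_rest()   # cup axes in tool
def path(q0,q1,n,show=True):
    W=[]
    for i in range(n+1):
        q=q0+(q1-q0)*i/n;p,A=fk(V,q);A=A@BZ;Rc=A@Rct;s=p+A@GR
        W.append((p,A))
        if show:print(i,"tcp",p.round(3),"tz",A[:,2].round(2),"tilt",np.degrees(np.arccos(Rc[2,2])).round(),"foot",(s-Rc[:,2]*.1).round(3),"lug",(s+Rc[:,2]*.115).round(3))
    return W
E
python3 - <<'E'
from plan import *
q0=arm.read_state()["q"]
pg=SH-Tg@GR
qg,e=ik(pg,Tg,q0);print(qg.round(3),e)
ql,e=ik(pg+[-.1,.03,.2],Tg,qg);print("lift",ql.round(3),e)
Ph=EYE-Rh@[.06,0,.049]-Th@GR  # bar at throat z=-15, 60mm out
for k in range(20):
    qh,e=ik(Ph,Th,[.7,1.1,.85,-1.2,2.2,-2.6])
print("hangpre",Ph,qh.round(3),e)
path(ql,qh,14)
E
```

```text
[-0.957  0.459  1.841  1.007  0.778 -0.081] 2.632713491657057e-10
lift [-1.146  0.013  1.744  0.729  1.265  0.271] 1.1888216221445004e-10
hangpre [0.44310722 0.33998152 0.156     ] [ 0.79   1.05   0.955 -1.182  2.255 -2.567] 9.967317798316506e-13
0 tcp [ 0.418 -0.225  0.298] tz [ 0.65  0.11 -0.75] tilt 50.0 foot [ 0.346 -0.217  0.229] lug [ 0.51  -0.232  0.367]
1 tcp [ 0.429 -0.187  0.268] tz [ 0.49  0.24 -0.84] tilt 57.0 foot [ 0.354 -0.214  0.209] lug [ 0.523 -0.152  0.326]
2 tcp [ 0.435 -0.152  0.241] tz [ 0.31  0.31 -0.9 ] tilt 64.0 foot [ 0.37  -0.211  0.192] lug [ 0.513 -0.08   0.285]
3 tcp [ 0.437 -0.121  0.216] tz [ 0.11  0.32 -0.94] tilt 70.0 foot [ 0.396 -0.204  0.177] lug [ 0.485 -0.022  0.249]
4 tcp [ 0.438 -0.094  0.196] tz [-0.09  0.28 -0.96] tilt 74.0 foot [ 0.428 -0.188  0.163] lug [0.447 0.018 0.221]
5 tcp [ 0.439 -0.07   0.179] tz [-0.26  0.18 -0.95] tilt 76.0 foot [ 0.462 -0.163  0.149] lug [0.41  0.039 0.202]
6 tcp [ 0.444 -0.047  0.167] tz [-0.41  0.04 -0.91] tilt 74.0 foot [ 0.495 -0.126  0.134] lug [0.38  0.045 0.192]
7 tcp [ 0.451 -0.022  0.158] tz [-0.5  -0.1
[... 361 characters left out ...]
 0.091 0.077] lug [0.4   0.072 0.23 ]
11 tcp [0.489 0.139 0.153] tz [-0.39 -0.82 -0.42] tilt 34.0 foot [0.539 0.152 0.068] lug [0.426 0.113 0.247]
12 tcp [0.486 0.2   0.155] tz [-0.26 -0.92 -0.28] tilt 22.0 foot [0.518 0.214 0.061] lug [0.446 0.173 0.26 ]
13 tcp [0.472 0.268 0.157] tz [-0.12 -0.98 -0.14] tilt 11.0 foot [0.486 0.275 0.058] lug [0.454 0.248 0.269]
14 tcp [0.443 0.34  0.156] tz [ 0.02 -1.   -0.  ] tilt nan foot [0.443 0.334 0.056] lug [0.443 0.334 0.271]plan.py:9: RuntimeWarning: invalid value encountered in arccos
  if show:print(i,"tcp",p.round(3),"tz",A[:,2].round(2),"tilt",np.degrees(np.arccos(Rc[2,2])).round(),"foot",(s-Rc[:,2]*.1).round(3),"lug",(s+Rc[:,2]*.115).round(3))
```

```bash
cat >> plan.py <<'E'
def cart(q,P,Rs,ns):
    W=[];jm=0
    for (p0,p1,A0,A1,n) in zip(P[:-1],P[1:],Rs[:-1],Rs[1:],ns):
        S=Slerp([0,1],R.from_matrix([A0,A1]))
        for i in range(1,n+1):
            A=S(i/n).as_matrix();p=p0+(p1-p0)*i/n;qn,e=ik(p,A,q);Rc=A@Rct
            print("step",np.abs(qn-q).max().round(2),"err",round(e,4),"q",qn.round(2),"tcp",p.round(2),"tilt",round(float(np.degrees(np.arccos(min(1,Rc[2,2]))))))
            q=qn
    return q
E
python3 - <<'E'
from plan import *
qg,e=ik(SH-Tg@GR,Tg,arm.read_state()["q"])
pg=SH-Tg@GR
Tup=tool_of(rz(PC)@np.eye(3)@rz(90),a)  # cup upright, cup x = +y
Tm=tool_of(rz(30),a)
up=pg+[0,0,.15]
print("A: direct slerp")
cart(qg,[pg,up,np.array([.42,.0,.33]),np.array([.40,.30,.30])],[Tg,Tg,R.from_matrix(Tg).__mul__(R.from_rotvec(.5*(R.from_matrix(Tg).inv()*R.from_matrix(Th)).as_rotvec())).as_matrix(),Th],[3,8,8])
print("B: upright first")
cart(qg,[pg,up,np.array([.40,-.15,.33]),np.array([.40,.08,.33]),np.array([.42,.33,.25])],[Tg,Tg,Tup,Tm,Th],[3,6,6,6])
E
```

```text
A: direct slerp
step 0.16 err 0.0 q [-0.96  0.37  1.78  0.9   0.86  0.08] tcp [ 0.52 -0.25  0.15] tilt 50
step 0.14 err 0.0 q [-0.96  0.3   1.71  0.81  0.96  0.22] tcp [ 0.52 -0.25  0.2 ] tilt 50
step 0.12 err 0.0 q [-0.96  0.24  1.63  0.75  1.06  0.34] tcp [ 0.52 -0.25  0.25] tilt 50
step 0.15 err 0.0 q [-0.91  0.14  1.75  0.76  0.91  0.39] tcp [ 0.51 -0.22  0.26] tilt 48
step 0.15 err 0.0 q [-0.85  0.05  1.84  0.75  0.76  0.48] tcp [ 0.49 -0.19  0.27] tilt 45
step 0.16 err 0.0 q [-0.75 -0.03  1.92  0.68  0.59  0.64] tcp [ 0.48 -0.16  0.28] tilt 42
step 0.33 err 0.0 q [-0.61 -0.09  1.97  0.45  0.43  0.97] tcp [ 0.47 -0.13  0.29] tilt 39
step 0.73 err 0.0 q [-0.43 -0.12  2.   -0.17  0.33  1.7 ] tcp [ 0.46 -0.1   0.3 ] tilt 36
step 0.81 err 0.0 q [-0.21 -0.11  2.   -0.86  0.44  2.51] tcp [ 0.44 -0.06  0.31] tilt 33
step 0.37 err 0.0103 q [ 0.   -0.08  1.98 -1.12  0.67  2.88] tcp [ 0.43 -0.03  0.32] tilt 30
step 0.22 err 0.0827 q [ 0.15 -0.06  1.9  -1.08  0.89  2.88] tcp [0.42 0.   0.33] tilt 27
step 0.2 err 0.1651 q [ 0.28  0.    1.8  -1.04  1.09  2.88] tcp [0.42 0.04 0.33] tilt 24
st
[... 1815 characters left out ...]
1 err 0.0 q [ 0.42  0.2   2.19  4.39  1.28 -2.27] tcp [0.4  0.04 0.33] tilt 0
step 0.19 err 0.0367 q [ 0.56  0.31  2.06  4.56  1.47 -2.34] tcp [0.4  0.08 0.33] tilt 0
step 0.12 err 0.1341 q [ 0.62  0.43  2.01  4.56  1.59 -2.28] tcp [0.4  0.12 0.32] tilt 0
step 0.11 err 0.2247 q [ 0.67  0.54  1.92  4.56  1.71 -2.28] tcp [0.41 0.16 0.3 ] tilt 0
step 0.14 err 0.3101 q [ 0.71  0.65  1.79  4.56  1.84 -2.34] tcp [0.41 0.2  0.29] tilt 0
step 0.25 err 0.4414 q [ 0.74  0.8   1.54  4.56  2.06 -2.52] tcp [0.41 0.25 0.28] tilt 0
step 0.43 err 0.4433 q [ 0.75  0.96  1.12  4.56  2.34 -2.85] tcp [0.42 0.29 0.26] tilt 0
step 0.22 err 0.3874 q [ 0.76  1.05  0.9   4.56  2.45 -2.88] tcp [0.42 0.33 0.25] tilt 0
```

```bash
python3 - <<'E'
from plan import *
s,p,Rt=now();rows(p,Rt,SH-Tg@GR-Tg[:,2]*.09,Tg,4)
E
```

```text
[[-0.0003, -0.004, 0.0153, -0.0434, -0.0007, -0.0004], [-0.0003, -0.0047, 0.0151, -0.0435, -0.0007, -0.0004], [-0.0003, -0.0054, 0.0149, -0.0434, -0.0008, -0.0004], [-0.0003, -0.006, 0.0147, -0.0435, -0.0007, -0.0004]]
```

Request:
arm_command --pt "0 -0.004 0.015 -0.0434 -0.0007 0" --pt "0 -0.0047 0.015 -0.0434 -0.0007 0" --pt "0 -0.0054 0.015 -0.0434 -0.0007 0" --pt "-0.001 -0.006 0.015 -0.0434 -0.0007 0" --pt "0 0 0 0 0 0"

```text
time: 1.98
eef_pos: [0.459, -0.2643, 0.166]
tool_rot: [0.937, -0.014, 0.342, -0.067]
ft_force: [-0.2, -0.4, 0.2]
width: 0.0426
gripper_force: 0.0
```

```bash
python3 - <<'E'
from plan import *
s,p,Rt=now();c=arm.camera("wrist");np.savez("w1.npz",**c);cv2.imwrite("pics/w1.png",c["image"])
P=cloud(c);ok=c["range_z"]>0
g=p+Rt@GR;print(p,"tool z vs",Rt[:,2],Tg[:,2],"cam",c["world_from_camera"][:3,3]-p)
L=(P-SH)@cup_rest()  # cup frame
for z0 in np.arange(-.05,.115,.011):
    m=ok&(L[...,2]>z0)&(L[...,2]<z0+.011)&(np.abs(L[...,0])<.035)&(np.abs(L[...,1])<.035)
    k=L[m]
    if len(k)>5: print(round(z0+.0055,3),len(k),"x",np.percentile(k[:,0],[2,50,98]).round(4),"y",np.percentile(k[:,1],[2,50,98]).round(4))
E
```

```text
[ 0.45901031 -0.26434064  0.16600807] tool z vs [ 0.64374335  0.11510542 -0.75653502] [ 0.64675135  0.11217624 -0.75440651] cam [-0.03989159 -0.0228754   0.16640869]
-0.045 845 x [-0.025  -0.0026  0.0206] y [-0.0237  0.0081  0.0262]
-0.034 184 x [-0.004  -0.0023  0.0003] y [-0.0221  0.0206  0.0257]
-0.023 189 x [-0.006  -0.0024  0.0017] y [-0.0124  0.0093  0.0177]
-0.012 227 x [-0.007  -0.0028  0.0028] y [-0.0007  0.0032  0.0053]
-0.001 232 x [-0.0069 -0.0026  0.003 ] y [-0.0012  0.0032  0.0053]
0.01 228 x [-0.0069 -0.0028  0.0024] y [-0.0005  0.0032  0.0052]
0.021 547 x [-0.0201 -0.0034  0.015 ] y [0.0002 0.0034 0.0058]
0.032 708 x [-0.0215 -0.0011  0.0167] y [-0.0047  0.0031  0.0059]
0.043 401 x [-0.0214 -0.0147  0.0152] y [-0.0004  0.0022  0.0044]
0.054 380 x [-0.0216 -0.0156  0.0151] y [-0.0008  0.0022  0.0044]
0.065 508 x [-0.0213 -0.0125  0.0156] y [-0.0007  0.0027  0.0044]
0.076 785 x [-0.0182 -0.0038  0.0127] y [-0.0339  0.0028  0.0047]
0.087 807 x [-0.0155 -0.0064  0.0065] y [-0.0326  0.0025  0.0044]
0.098 1300 x [-0.0242 -0.0051  0.0175] y [-0.0189  0.0031  0.0089]
0.109 1531 x [-0.0245 -0.0032  0.018 ] y [-0.005   0.0041  0.0091]
0.12 62 x [-0.0236  0.0085  0.0175] y [-0.0062  0.0064  0.0084]
```

View pics/w1.png

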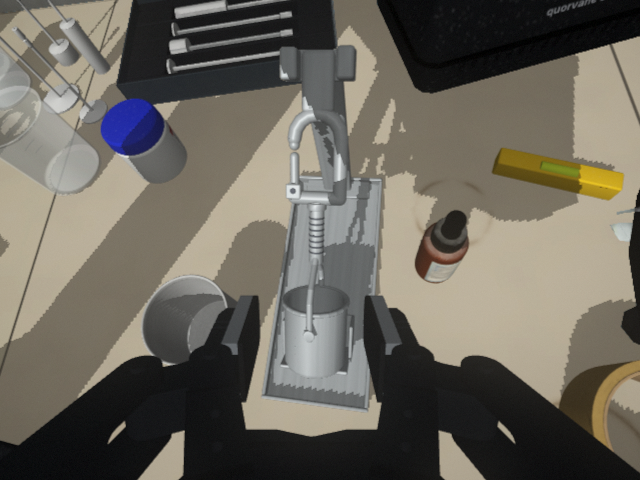

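The wrist view shows the shank at about (317,225) between the jaws' planes, with the hook's gate on the left (294,175). The bottle is clear at (440,250). The shank is about 2 mm to the right of my estimate, so I'll correct for that.

```bash
sed -i 's/SH=np.array(\[.522,-.254,.0935\])/SH=np.array([.522,-.256,.0935])/' h.py; python3 - <<'E'
from plan import *
s,p,Rt=now();rows(p,Rt,SH-Tg@GR,Tg,4)
E
```

```text
[[0.0002, 0.0004, 0.0227, -0.0004, 0.0008, 0.0004], [0.0001, 0.0004, 0.0227, -0.0004, 0.0008, 0.0003], [0.0001, 0.0004, 0.0227, -0.0005, 0.0007, 0.0004], [0.0002, 0.0003, 0.0228, -0.0004, 0.0008, 0.0003]]
```

Request:
arm_command --pt "0 0.0004 0.0227 -0.0004 0.0008 0.0004" --pt "0 0.0004 0.0227 -0.0004 0.0008 0.0004" --pt "0 0.0004 0.0227 -0.0004 0.0008 0.0004" --pt "0 0.0004 0.0227 -0.0004 0.0008 0.0004" --pt "0 0 0 0 0 0"

```text
time: 2.65
eef_pos: [0.5178, -0.2575, 0.0971]
tool_rot: [0.936, -0.016, 0.344, -0.066]
ft_force: [-0.3, 0.5, 0.7]
width: 0.0428
gripper_force: 0.0
```

Request:
arm_command --pt "0 0 0 0 0 0" --pt "0 0 0 0 0 0" --pt "0 0 0 0 0 0" --pt "0 0 0 0 0 0" --pt "0 0 0 0 0 0" --gripper 0 --newtons 40

```text
time: 3.28
eef_pos: [0.5176, -0.2572, 0.0978]
tool_rot: [0.936, -0.016, 0.344, -0.065]
ft_force: [1.1, -0.1, -0.8]
width: 0.0001
gripper_force: 0.0
```

```bash
python3 - <<'E'
from plan import *
s,p,Rt=now();c=arm.camera("wrist");cv2.imwrite("pics/w2.png",c["image"][100:480,100:540]);np.savez("w2.npz",**c)
P=cloud(c);ok=c["range_z"]>0;L=(P-SH)@cup_rest()
for z0 in np.arange(-.06,.115,.011):
    m=ok&(L[...,2]>z0)&(L[...,2]<z0+.011)&(np.abs(L[...,0])<.035)&(np.abs(L[...,1])<.06)
    k=L[m]
    if len(k)>5: print(round(z0+.0055,3),len(k),"x",np.percentile(k[:,0],[2,50,98]).round(4),"y",np.percentile(k[:,1],[2,50,98]).round(4))
E
```

```text
-0.054 248 x [-0.0072 -0.004  -0.0012] y [0.0204 0.0218 0.0255]
-0.044 99 x [-0.0065 -0.004  -0.0015] y [0.0191 0.0224 0.0245]
-0.011 162 x [-0.0111 -0.0097 -0.0081] y [0.0534 0.0544 0.0554]
0.0 496 x [-0.0119 -0.0086  0.0043] y [0.0002 0.0538 0.0554]
0.011 4319 x [-0.0295 -0.0074  0.0058] y [0.0019 0.0408 0.0595]
0.022 1342 x [-0.0185 -0.0012  0.0173] y [0.0008 0.0037 0.0059]
0.033 1513 x [-0.0192  0.0008  0.0188] y [-0.0046  0.0029  0.0059]
0.044 909 x [-0.0195 -0.0128  0.017 ] y [-0.0006  0.0023  0.0046]
0.055 995 x [-0.0196 -0.0127  0.0168] y [-0.0595  0.0023  0.0046]
0.066 1807 x [-0.0189  0.0035  0.0173] y [-0.0569  0.0022  0.0046]
0.077 2088 x [-0.0153 -0.0026  0.0136] y [-0.0442  0.0029  0.0046]
0.088 1972 x [-0.0136 -0.0038  0.0085] y [-0.0312  0.0027  0.0044]
0.099 3628 x [-0.0219 -0.0026  0.0196] y [-0.0171  0.0034  0.0091]
0.11 3696 x [-0.0222 -0.0011  0.0199] y [-0.0051  0.0058  0.0092]
```

View pics/w2.png

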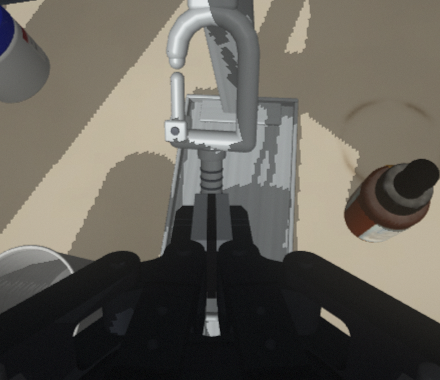

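The wrist crop shows the jaws shut at crop (212,210), with the ribbed shank running under them and the cup unmoved. The width reads 0, so I'll check where the fingertips are from the scene camera.

```bash
python3 - <<'E'
from plan import *
s,p,Rt=now();print(p,s["width"],s["gripper_force"])
c=arm.camera("scene");w=dict(np.load("w2.npz"))
for n,k in(("scene",c),("wrist",w)):
    print(n,"tip",np.round(pix(k,p+Rt@[0,0,.025])),"grasp",np.round(pix(k,p+Rt@GR)),"tipedge",np.round(pix(k,p+Rt@[.011,0,.025])),"shank",np.round(pix(k,SH)),np.round(pix(k,SH+cup_rest()[:,2]*.016)))
cv2.imwrite("pics/s2.png",cv2.resize(c["image"][160:260,310:430],None,fx=6,fy=6,interpolation=3))
E
```

```text
[ 0.51764762 -0.25717349  0.09775336] -0.00015026425479559578 0.0
scene tip [370. 220.] grasp [374. 218.] tipedge [367. 218.] shank [373. 218.] [370. 214.]
wrist tip [312. 279.] grasp [312. 295.] tipedge [312. 258.] shank [311. 294.] [311. 261.]
```

View pics/s2.png

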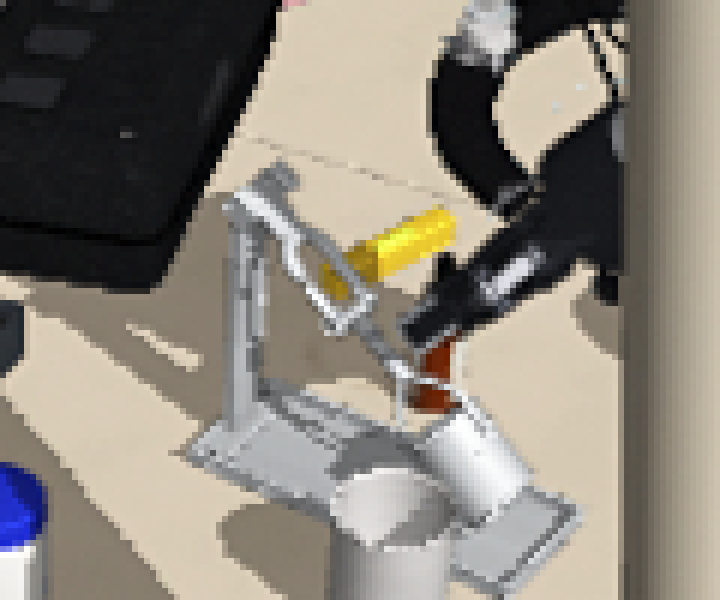

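```bash
python3 - <<'E'
from plan import *
print(arm.tip_reach)
s,p,Rt=now();c=dict(np.load("w2.npz"));P=cloud(c);ok=c["range_z"]>0
L=(P-p)@Rt
im=c["image"].max(2)<75
m=ok&im&(np.abs(L[...,0])<.02)&(np.abs(L[...,1])<.03)
print(m.sum(),L[m].max(0),np.percentile(L[m][:,2],[50,90,99]),)
for r in range(285,345,5): print(r,[tuple(L[r,u].round(3)) for u in(306,312,318)],c["image"][r,312])
E
```

```text
0.025
31038 [0.01999809 0.02999874 0.13422447] [-0.0777694  -0.0543372  -0.02057716]
285 [(np.float64(0.006), np.float64(-0.003), np.float64(0.003)), (np.float64(0.007), np.float64(-0.0), np.float64(0.002)), (np.float64(0.007), np.float64(0.002), np.float64(0.003))] [106 106 103]
290 [(np.float64(0.004), np.float64(-0.003), np.float64(0.004)), (np.float64(0.005), np.float64(-0.0), np.float64(0.001)), (np.float64(0.004), np.float64(0.003), np.float64(0.003))] [78 77 75]
295 [(np.float64(0.011), np.float64(-0.003), np.float64(-0.016)), (np.float64(0.011), np.float64(-0.0), np.float64(-0.016)), (np.float64(0.012), np.float64(0.002), np.float64(-0.018))] [32 32 33]
300 [(np.float64(0.011), np.float64(-0.003), np.float64(-0.021)), (np.float64(0.011), np.float64(-0.0), np.float64(-0.021)), (np.float64(0.011), np.float64(0.002), np.float64(-0.021))] [31 32 32]
305 [(np.float64(0.011), np.float64(-0.002), np.float64(-0.026)), (np.float64(0.011), np.float64(-0.0), np.float64(-0.026)), (np.float64(0.011), np.float64(0.002), np.float64(-0.025))] [29 29 30]
310 [(np.float64(0.011), np.float64(-0
[... 629 characters left out ...]
12), np.float64(-0.0), np.float64(-0.041)), (np.float64(0.011), np.float64(0.002), np.float64(-0.04))] [23 23 23]
330 [(np.float64(0.012), np.float64(-0.002), np.float64(-0.044)), (np.float64(0.011), np.float64(-0.0), np.float64(-0.043)), (np.float64(0.011), np.float64(0.002), np.float64(-0.043))] [25 27 23]
335 [(np.float64(0.011), np.float64(-0.002), np.float64(-0.046)), (np.float64(0.012), np.float64(-0.0), np.float64(-0.047)), (np.float64(0.012), np.float64(0.002), np.float64(-0.047))] [24 24 23]
340 [(np.float64(0.011), np.float64(-0.002), np.float64(-0.049)), (np.float64(0.011), np.float64(-0.0), np.float64(-0.049)), (np.float64(0.012), np.float64(0.002), np.float64(-0.05))] [27 24 24]
```

The wrist depth and the scene view agree that the shut fingertips end about 14 mm behind the reported TCP, which is 39 mm short of the stated 25 mm. The effective grasp point is therefore at tool z ≈ -33 mm. I'll open, advance 39 mm and grip again.

Request:
arm_command --pt "0 0 0 0 0 0" --pt "0 0 0 0 0 0" --pt "0 0 0 0 0 0" --pt "0 0 0 0 0 0" --pt "0 0 0 0 0 0" --gripper 50

```text
time: 4.0
eef_pos: [0.5177, -0.2572, 0.0977]
tool_rot: [0.936, -0.016, 0.344, -0.065]
ft_force: [-0.2, 0.5, 0.0]
width: 0.0425
gripper_force: 0.0
```

Request:
arm_command --pt "0 0 0.01 0 0 0" --pt "0 0 0.01 0 0 0" --pt "0 0 0.01 0 0 0" --pt "0 0 0.009 0 0 0" --pt "0 0 0 0 0 0"

```text
time: 4.62
eef_pos: [0.5431, -0.2525, 0.0676]
tool_rot: [0.937, -0.016, 0.344, -0.065]
ft_force: [0.3, -1.3, -0.3]
width: 0.0425
gripper_force: 0.0
```

Request:
arm_command --pt "0 0 0 0 0 0" --pt "0 0 0 0 0 0" --pt "0 0 0 0 0 0" --pt "0 0 0 0 0 0" --pt "0 0 0 0 0 0" --gripper 0 --newtons 40

```text
time: 5.25
eef_pos: [0.5428, -0.253, 0.0686]
tool_rot: [0.936, -0.016, 0.345, -0.065]
ft_force: [-5.3, -0.3, 4.2]
width: 0.0087
gripper_force: 39.3
```

```bash
sed -i 's/^GR=.*/GR=np.array([0,0,-.033])/' h.py; python3 - <<'E'
from plan import *
s,p,Rt=now()
off=Rt.T@(SH-p);RC=Rt.T@cup_rest();print("shank in tool",off.round(4),"RC",RC.round(3).tolist())
np.savez("grip.npz",off=off,RC=RC)
print(_E)
rows(p,Rt,p+[0,0,.14],Rt,4)
E
```

```text
shank in tool [ 0.0004 -0.0006 -0.0326] RC [[-0.001, 0.001, 1.0], [-0.985, -0.172, -0.001], [0.172, -0.985, 0.001]]Traceback (most recent call last):
  File "<stdin>", line 5, in <module>
NameError: name '_E' is not defined
```

Request:
arm_command --pt "0 0 0 0 0 0" --pt "0 0 0 0 0 0" --pt "0 0 0 0 0 0" --newtons 100

```text
time: 5.62
eef_pos: [0.5428, -0.253, 0.0686]
tool_rot: [0.936, -0.016, 0.345, -0.065]
ft_force: [-5.9, 0.6, 7.2]
width: 0.0069
gripper_force: 97.8
```

```bash
cat >> plan.py <<'E'
g=np.load("grip.npz");Rct=g["RC"];GR=g["off"]
Th=Rh@Rct.T
def tcp(shank,Rc): A=Rc@Rct.T; return shank-A@GR,A
E
python3 - <<'E'
from plan import *
v,e,_=fit();print(v.round(4),e)
s,p,Rt=now();up=p+[0,0,.15];rows(p,Rt,up,Rt,4)
qu,e=ik(up,Rt,s["q"]);print("qu",qu.round(3),e)
Ph,Th=tcp(EYE-Rh@[.07,0,.049],Rh);qh,e=ik(Ph+[0,0,.06],Th,[.7,1.1,.85,-1.2,2.2,-2.6]);print("qh",qh.round(3),e)
qm=(qu+qh)/2;qm[4]=2.2;qm[0]=-.1;qm[1]=.2;qm[2]=1.3
print(qm.round(2));path(qu,qm,8);path(qm,qh,8)
E
```

```text
[ 0.1175 -0.      0.1301  0.5371  0.103   0.3508  0.2689] 3.728362341082203e-10
[[0.0241, -0.005, -0.0283, 0.0, 0.0, 0.0], [0.0242, -0.0049, -0.0283, 0.0, 0.0, 0.0], [0.0241, -0.005, -0.0282, 0.0, 0.0, 0.0], [0.0241, -0.0049, -0.0283, 0.0, 0.0, 0.0]]
qu [-0.91   0.3    1.637  0.773  0.977  0.321] 2.320366121466577e-12
qh [ 0.762  0.923  1.075 -1.207  2.236 -2.588] 1.4530043834781736e-13
[-0.1   0.2   1.3  -0.22  2.2  -1.13]
0 tcp [ 0.543 -0.253  0.219] tz [ 0.65  0.11 -0.75] tilt 50.0 foot [ 0.446 -0.249  0.179] lug [ 0.61  -0.264  0.317]
1 tcp [ 0.54  -0.182  0.22 ] tz [ 0.52  0.24 -0.82] tilt 55.0 foot [ 0.446 -0.219  0.189] lug [ 0.611 -0.156  0.313]
2 tcp [ 0.522 -0.122  0.223] tz [ 0.36  0.32 -0.87] tilt 61.0 foot [ 0.447 -0.192  0.203] lug [ 0.583 -0.062  0.308]
3 tcp [ 0.495 -0.073  0.23 ] tz [ 0.18  0.35 -0.92] tilt 67.0 foot [ 0.449 -0.167  0.221] lug [0.535 0.011 0.305]
4 tcp [ 0.462 -0.037  0.242] tz [-0.01  0.32 -0.95] tilt 72.0 foot [ 0.45  -0.141  0.242] lug [0.475 0.062 0.309]
5 tcp [ 0.427 -0.01   0.26 ] tz [-0.18  0.24 -0.95] tilt 74.0 foot [ 0.448 -0.113  0.265] lug
[... 855 characters left out ...]
.491 0.145 0.232] lug [0.349 0.133 0.393]
5 tcp [0.424 0.154 0.273] tz [-0.4  -0.84 -0.37] tilt 32.0 foot [0.489 0.194 0.201] lug [0.379 0.165 0.383]
6 tcp [0.435 0.198 0.255] tz [-0.28 -0.93 -0.25] tilt 22.0 foot [0.478 0.243 0.171] lug [0.405 0.21  0.371]
7 tcp [0.438 0.248 0.236] tz [-0.13 -0.98 -0.13] tilt 11.0 foot [0.459 0.29  0.143] lug [0.424 0.268 0.354]
8 tcp [0.433 0.303 0.216] tz [ 0.02 -1.    0.  ] tilt nan foot [0.433 0.336 0.116] lug [0.433 0.336 0.331]plan.py:9: RuntimeWarning: invalid value encountered in arccos
  if show:print(i,"tcp",p.round(3),"tz",A[:,2].round(2),"tilt",np.degrees(np.arccos(Rc[2,2])).round(),"foot",(s-Rc[:,2]*.1).round(3),"lug",(s+Rc[:,2]*.115).round(3))
```

```bash
cat >> plan.py <<'E'
def pts(q):
    p,A=fk(V,q);A=A@BZ;Rc=A@Rct;s=p+A@GR
    return p,A,np.arccos(np.clip(Rc[2,2],-1,1)),s-Rc[:,2]*.1,s+Rc[:,2]*.115,s
E
cat > opt.py <<'E'
from plan import *
from scipy.optimize import differential_evolution,minimize
s=arm.read_state();p=s["eef_pos"];Rt=R.from_quat(s["tool_rot"]).as_matrix()
qu,_=ik(p+[0,0,.15],Rt,s["q"])
Ph,Th=tcp(EYE-Rh@[.07,0,.049],Rh);qh,_=ik(Ph+[0,0,.06],Th,[.7,1.1,.85,-1.2,2.2,-2.6])
def traj(x,n=8):
    Q=np.array([qu,x[:6],x[6:],qh]);out=[]
    for a,b in zip(Q[:-1],Q[1:]): out+=[a+(b-a)*i/n for i in range(n)]
    return out+[qh]
def cost(x):
    c=0;t=0;Q=traj(x,6);last=None;L=0
    for q in Q:
        p,A,ti,f,l,sh=pts(q);t=max(t,ti)
        for z in(f[2]-.03,l[2],p[2]-.03): c+=max(0,.15-z)*20
        c+=max(0,np.hypot(*p[:2])-.7)*10+max(0,.25-np.hypot(*p[:2]))*10
        c+=max(0,max(f[0],l[0])-.66)*20
        if last is not None:L+=np.linalg.norm(q-last)
        last=q
    return max(t,1.0)*3+c+.05*L
lo=np.r_[[-1.5,-.5,.4,-1.3,.3,-2.7]]*1.;hi=np.r_[[1.2,1.3,2.3,1.2,2.7,.5]]*1.
r=differential_evolution(cost,list(zip(np.r_[lo,lo],np.r_[hi,hi])),maxiter=60,popsize=8,seed=1,workers=1,x0=np.r_[qu*.67+qh*.33,qu*.33+qh*.67])
np.savez("path.npz",x=r.x,qu=qu,qh=qh);print(r.fun,r.x.round(2))
for q in traj(r.x,4):
    p,A,ti,f,l,sh=pts(q);print(p.round(3),A[:,2].round(2),round(float(np.degrees(ti))),f.round(2),l.round(2))
E
timeout 400 python3 opt.py
```

```text
4.570586463915957 [-0.42  0.11  1.73  1.01  1.66 -0.08 -0.19 -0.37  1.37  0.96  2.49 -0.62]
[ 0.543 -0.253  0.219] [ 0.65  0.11 -0.75] 50 [ 0.45 -0.25  0.18] [ 0.61 -0.26  0.32]
[ 0.549 -0.129  0.243] [ 0.61  0.35 -0.72] 48 [ 0.46 -0.15  0.2 ] [ 0.61 -0.13  0.34]
[ 0.53  -0.009  0.272] [ 0.5   0.56 -0.66] 44 [ 0.45 -0.05  0.22] [0.59 0.   0.38]
[0.487 0.098 0.304] [ 0.34  0.74 -0.58] 39 [0.42 0.04 0.25] [0.53 0.12 0.41]
[0.422 0.188 0.339] [ 0.14  0.86 -0.49] 33 [0.38 0.12 0.27] [0.46 0.21 0.45]
[0.355 0.222 0.408] [-0.01  0.86 -0.5 ] 30 [0.35 0.14 0.34] [0.36 0.25 0.52]
[0.272 0.243 0.465] [-0.16  0.82 -0.55] 35 [0.31 0.17 0.4 ] [0.24 0.27 0.58]
[0.178 0.25  0.509] [-0.29  0.72 -0.63] 44 [0.24 0.19 0.46] [0.12 0.27 0.61]
[0.078 0.241 0.54 ] [-0.37  0.58 -0.72] 54 [0.17 0.2  0.5 ] [0.   0.25 0.63]
[0.192 0.198 0.463] [-0.54  0.24 -0.81] 55 [0.29 0.18 0.43] [0.12 0.2  0.55]
[0.288 0.182 0.368] [-0.61 -0.27 -0.75] 49 [0.38 0.21 0.33] [0.22 0.17 0.47]
[0.373 0.208 0.286] [-0.43 -0.78 -0.46] 30 [0.43 0.26 0.22] [0.34 0.2  0.4 ]
[0.433 0.303 0.216] [ 0.02 -1.    0.  ] 0 [0.43 0.34 0.12] [0.43 0.34 0.33]
```

Request:
arm_command --pt "0.0241 -0.005 -0.0283 0 0 0" --pt "0.0241 -0.005 -0.0283 0 0 0" --pt "0.0241 -0.005 -0.0283 0 0 0" --pt "0.0241 -0.005 -0.0283 0 0 0" --pt "0 0 0 0 0 0"

```text
time: 6.25
eef_pos: [0.5432, -0.2531, 0.2203]
tool_rot: [0.936, -0.015, 0.346, -0.063]
ft_force: [-0.4, -0.6, -2.5]
width: 0.0071
gripper_force: 97.9
```

```bash
sed -i 's/^    qu,_.*//; s/ik(p+\[0,0,.15\],Rt/ik(p,Rt/; s/max(0,.25-np.hypot(\*p\[:2\]))\*10/max(0,.36-np.hypot(*p[:2]))*20+max(0,.3-np.hypot(*l[:2]))*20/; s/max(t,1.0)/max(t,1.05)/; s/maxiter=60/maxiter=90/' opt.py; timeout 500 python3 opt.py
```

```text
4.681269396938266 [-0.18  0.33  1.48  0.39  2.08 -0.96  0.47  0.34  0.67 -1.04  2.51 -2.32]
[ 0.543 -0.253  0.22 ] [ 0.65  0.11 -0.75] 50 [ 0.45 -0.25  0.18] [ 0.61 -0.26  0.32]
[ 0.539 -0.109  0.215] [ 0.44  0.41 -0.8 ] 54 [ 0.46 -0.17  0.18] [ 0.6  -0.07  0.31]
[0.492 0.011 0.221] [ 0.11  0.57 -0.81] 55 [ 0.46 -0.08  0.19] [0.52 0.08 0.31]
[0.421 0.096 0.24 ] [-0.26  0.58 -0.77] 51 [0.45 0.   0.2 ] [0.41 0.16 0.34]
[0.344 0.146 0.275] [-0.59  0.44 -0.67] 43 [0.41 0.08 0.22] [0.31 0.19 0.38]
[0.361 0.117 0.308] [-0.61  0.03 -0.79] 54 [0.46 0.09 0.27] [0.29 0.15 0.4 ]
[0.383 0.109 0.375] [-0.5  -0.32 -0.81] 59 [0.48 0.12 0.35] [0.3  0.12 0.46]
[0.387 0.125 0.463] [-0.35 -0.56 -0.75] 60 [0.48 0.16 0.44] [0.3  0.13 0.55]
[0.357 0.159 0.552] [-0.23 -0.69 -0.68] 59 [0.45 0.2  0.52] [0.27 0.15 0.63]
[0.4   0.2   0.474] [-0.25 -0.82 -0.52] 45 [0.47 0.25 0.42] [0.33 0.2  0.57]
[0.427 0.239 0.391] [-0.2  -0.92 -0.35] 30 [0.48 0.29 0.32] [0.38 0.24 0.5 ]
[0.437 0.275 0.304] [-0.11 -0.98 -0.17] 15 [0.46 0.32 0.21] [0.42 0.29 0.42]
[0.433 0.303 0.216] [ 0.02 -1.    0.  ] 0 [0.43 0.34 0.12] [0.43 0.34 0.33]
```

```bash
cat > emit.py <<'E'
from plan import *
d=np.load("path.npz");x=d["x"]
K=np.array([d["qu"],x[:6],x[6:],d["qh"]]);lim=np.array([.19,.19,.25,.25,.25,.25])
F=[]
for a,b in zip(K[:-1],K[1:]): F+=[a+(b-a)*i/400 for i in range(400)]
F.append(K[-1])
s,p,Rt=now();T0=(p,Rt);q0=F[0];i=0;out=[];P,Q=p.copy(),R.from_matrix(Rt)
while i<len(F)-1:
    j=i+1
    while j<len(F)-1:
        f,A=fk(V,F[j+1]);A=A@BZ
        if np.linalg.norm(f-P)>.055 or np.linalg.norm((Q.inv()*R.from_matrix(A)).as_rotvec())>.175 or (np.abs(F[j+1]-F[i])>lim).any(): break
        j+=1
    f,A=fk(V,F[j]);A=R.from_matrix(A@BZ)
    r=np.r_[Q.as_matrix().T@(f-P),(Q.inv()*A).as_rotvec()].round(3)
    P=P+Q.as_matrix()@r[:3];Q=Q*R.from_rotvec(r[3:]);out.append(r.tolist());i=j
for k in range(0,len(out),5): print(out[k:k+5],P.round(3) if k+5>=len(out) else "")
E
python3 emit.py
```

```text
[[-0.001, -0.04, 0.009, 0.092, -0.043, -0.142], [0.002, -0.038, 0.009, 0.093, -0.038, -0.142], [0.005, -0.037, 0.01, 0.096, -0.033, -0.14], [0.008, -0.036, 0.01, 0.096, -0.028, -0.139], [0.01, -0.033, 0.01, 0.098, -0.023, -0.138]] 
[[0.013, -0.03, 0.01, 0.1, -0.018, -0.136], [0.016, -0.03, 0.011, 0.103, -0.013, -0.138], [0.017, -0.027, 0.011, 0.105, -0.007, -0.137], [0.019, -0.024, 0.01, 0.104, -0.001, -0.133], [0.021, -0.022, 0.01, 0.109, 0.005, -0.136]] 
[[0.022, -0.02, 0.011, 0.108, 0.013, -0.132], [0.023, -0.017, 0.01, 0.111, 0.02, -0.133], [0.024, -0.014, 0.009, 0.11, 0.028, -0.129], [0.026, -0.011, 0.009, 0.11, 0.037, -0.128], [0.002, -0.007, -0.007, 0.115, -0.065, -0.111]] 
[[0.0, -0.006, -0.014, 0.115, -0.077, -0.1], [0.001, -0.007, -0.017, 0.123, -0.071, -0.097], [0.004, -0.006, -0.021, 0.127, -0.066, -0.093], [0.007, -0.007, -0.027, 0.136, -0.061, -0.092], [0.012, -0.008, -0.032, 0.14, -0.053, -0.085]] 
[[0.019, -0.007, -0.04, 0.148, -0.045, -0.081], [0.029, -0.006, -0.046, 0.139, -0.033, -0.068], [0.035, -0.001, -0.042, 0.103, -0.021, -0.046], [-0.024, 0.023, -0.012, 0.108, 0.061, -0.119], [-0.05, 0.023, 0.005, 0.083, 0.078, -0.12]] 
[[-0.05, 0.022, 0.001, 0.086, 0.079, -0.123], [-0.051, 0.02, -0.001, 0.086, 0.082, -0.125], [-0.051, 0.017, -0.005, 0.087, 0.083, -0.125], [-0.05, 0.015, -0.007, 0.085, 0.085, -0.123], [-0.049, 0.011, -0.009, 0.084, 0.087, -0.124]] 
[[-0.011, 0.002, -0.003, 0.018, 0.019, -0.027]] [0.433 0.303 0.215]
```

Request:
arm_command --pt "-0.001 -0.04 0.009 0.092 -0.043 -0.142" --pt "0.002 -0.038 0.009 0.093 -0.038 -0.142" --pt "0.005 -0.037 0.01 0.096 -0.033 -0.14" --pt "0.008 -0.036 0.01 0.096 -0.028 -0.139" --pt "0.01 -0.033 0.01 0.098 -0.023 -0.138"

```text
time: 6.88
eef_pos: [0.5252, -0.0611, 0.2121]
tool_rot: [0.868, 0.389, 0.261, -0.165]
ft_force: [0.5, -0.0, -3.5]
width: 0.0071
gripper_force: 98.1
```

Request:
arm_command --pt "0.013 -0.03 0.01 0.1 -0.018 -0.136" --pt "0.016 -0.03 0.011 0.103 -0.013 -0.138" --pt "0.017 -0.027 0.011 0.105 -0.007 -0.137" --pt "0.019 -0.024 0.01 0.104 -0.001 -0.133" --pt "0.021 -0.022 0.01 0.109 0.005 -0.136"

```text
time: 7.5
eef_pos: [0.4393, 0.0793, 0.2324]
tool_rot: [0.625, 0.707, 0.176, -0.28]
ft_force: [0.7, 0.1, -2.4]
width: 0.0069
gripper_force: 98.2
```

```bash
python3 - <<'E'
from plan import *
s,p,Rt=now();print(s["q"].round(3),s["width"]);o=pts(s["q"]);print(p,[np.round(x,3) for x in o[2:]])
E
```

```text
[-0.407  0.325  1.529  0.509  1.738 -0.562] 0.006858729014513564
[0.43927317 0.07932669 0.23242969] [np.float64(0.907), array([ 0.451, -0.019,  0.197]), array([0.437, 0.15 , 0.329]), array([0.444, 0.06 , 0.258])]
```

Tracking as planned, so I'll send the rest.

Request:
arm_command --pt "0.022 -0.02 0.011 0.108 0.013 -0.132" --pt "0.023 -0.017 0.01 0.111 0.02 -0.133" --pt "0.024 -0.014 0.009 0.11 0.028 -0.129" --pt "0.026 -0.011 0.009 0.11 0.037 -0.128" --pt "0.002 -0.007 -0.007 0.115 -0.065 -0.111"

```text
time: 8.12
eef_pos: [0.3459, 0.138, 0.2781]
tool_rot: [0.272, 0.884, 0.073, -0.374]
ft_force: [0.4, -0.4, -3.2]
width: 0.0068
gripper_force: 98.2
```

Request:
arm_command --pt "0 -0.006 -0.014 0.115 -0.077 -0.1" --pt "0.001 -0.007 -0.017 0.123 -0.071 -0.097" --pt "0.004 -0.006 -0.021 0.127 -0.066 -0.093" --pt "0.007 -0.007 -0.027 0.136 -0.061 -0.092" --pt "0.012 -0.008 -0.032 0.14 -0.053 -0.085"

```text
time: 8.75
eef_pos: [0.3853, 0.1092, 0.3839]
tool_rot: [-0.052, 0.947, -0.173, -0.264]
ft_force: [0.3, -0.3, -2.4]
width: 0.0065
gripper_force: 98.2
```

Request:
arm_command --pt "0.019 -0.007 -0.04 0.148 -0.045 -0.081" --pt "0.029 -0.006 -0.046 0.139 -0.033 -0.068" --pt "0.035 -0.001 -0.042 0.103 -0.021 -0.046" --pt "0 0 0 0 0 0"

```text
time: 9.25
eef_pos: [0.3685, 0.1509, 0.5316]
tool_rot: [-0.201, 0.9, -0.324, -0.214]
ft_force: [0.6, 0.2, -3.0]
width: 0.0065
gripper_force: 98.2
```

```bash
python3 - <<'E'
from plan import *
s,p,Rt=now();print(s["q"].round(3),np.load("path.npz")["x"][6:].round(3),s["width"]);o=pts(s["q"]);print(p,[np.round(x,3) for x in o[2:]])
E
```

```text
[ 0.432  0.34   0.716 -0.951  2.48  -2.24 ] [ 0.471  0.34   0.672 -1.042  2.505 -2.317] 0.006488408477740126
[0.36849311 0.15088599 0.53161624] [np.float64(1.031), array([0.46 , 0.195, 0.503]), array([0.282, 0.146, 0.614]), array([0.377, 0.172, 0.555])]
```

```bash
sed 's/^K=.*lim=/K=np.array([arm.read_state()["q"],d["qh"]]);lim=/; s/\.055 or/.05 or/; s/>\.175/>.16/; s/(400)/(800)/; s/i\/400/i\/800/' emit.py > emit2.py; python3 emit2.py
```

```text
[[-0.043, 0.023, 0.007, 0.078, 0.073, -0.113], [-0.044, 0.023, 0.005, 0.082, 0.074, -0.116], [-0.044, 0.02, 0.001, 0.083, 0.075, -0.114], [-0.043, 0.019, -0.002, 0.083, 0.076, -0.113], [-0.043, 0.016, -0.005, 0.083, 0.076, -0.111]] 
[[-0.042, 0.014, -0.008, 0.083, 0.079, -0.111], [-0.042, 0.011, -0.01, 0.082, 0.081, -0.11], [-0.031, 0.007, -0.01, 0.06, 0.063, -0.083]] [0.433 0.303 0.215]
```

Request:
arm_command --pt "-0.043 0.023 0.007 0.078 0.073 -0.113" --pt "-0.044 0.023 0.005 0.082 0.074 -0.116" --pt "-0.044 0.02 0.001 0.083 0.075 -0.114" --pt "-0.043 0.019 -0.002 0.083 0.076 -0.113" --pt "-0.043 0.016 -0.005 0.083 0.076 -0.111"

```text
time: 9.88
eef_pos: [0.4384, 0.2528, 0.3225]
tool_rot: [-0.418, 0.668, -0.454, -0.415]
ft_force: [0.6, 1.5, -2.3]
width: 0.0066
gripper_force: 98.1
```

Request:
arm_command --pt "-0.042 0.014 -0.008 0.083 0.079 -0.111" --pt "-0.042 0.011 -0.01 0.082 0.081 -0.11" --pt "-0.031 0.007 -0.01 0.06 0.063 -0.083" --pt "0 0 0 0 0 0" --pt "0 0 0 0 0 0"

```text
time: 10.5
eef_pos: [0.4346, 0.2999, 0.2144]
tool_rot: [0.502, -0.498, 0.502, 0.498]
ft_force: [0.4, -0.1, -2.2]
width: 0.0067
gripper_force: 98.3
```

```bash
python3 - <<'E'
from plan import *
s,p,Rt=now();print(s["q"].round(3));o=pts(s["q"]);print(p,[np.round(x,3) for x in o[2:]],(Rt@Rct).round(3))
rows(p,Rt,*tcp(EYE-Rh@[.07,0,.049],Rh),n=2)
c={n:arm.camera(n) for n in("scene","top","wrist")}
for n in c: np.savez("b_"+n+".npz",**c[n])
W=np.zeros((600,800,3),np.uint8)
W[:300,:400]=cv2.resize(c["scene"]["image"][230:350,200:360],(400,300),interpolation=3)
W[:300,400:]=cv2.resize(c["top"]["image"][215:335,130:290],(400,300),interpolation=3)
W[300:,:400]=cv2.resize(c["wrist"]["image"],(400,300))
for n in("scene","top"): print(n,"eye",np.round(pix(c[n],EYE),1),"throat",np.round(pix(c[n],o[5]+(Rt@Rct)[:,2]*.064),1))
cv2.imwrite("pics/pre.png",W)
E
```

```text
[ 0.756  0.924  1.076 -1.203  2.237 -2.584]
[0.43460873 0.2999031  0.21442714] [np.float64(0.001), array([0.435, 0.333, 0.115]), array([0.435, 0.332, 0.33 ]), array([0.435, 0.333, 0.215])] [[ 0.987  0.164 -0.   ]
 [-0.164  0.987 -0.001]
 [-0.     0.001  1.   ]]
[[-0.0294, 0.0006, -0.0015, 0.0045, 0.0003, -0.0], [-0.0294, 0.0007, -0.0015, 0.0045, 0.0004, -0.0]]
scene eye [268.5 315.2] throat [291.  305.5]
top eye [164.8 279.6] throat [146.8 312.9]
```

View pics/pre.png

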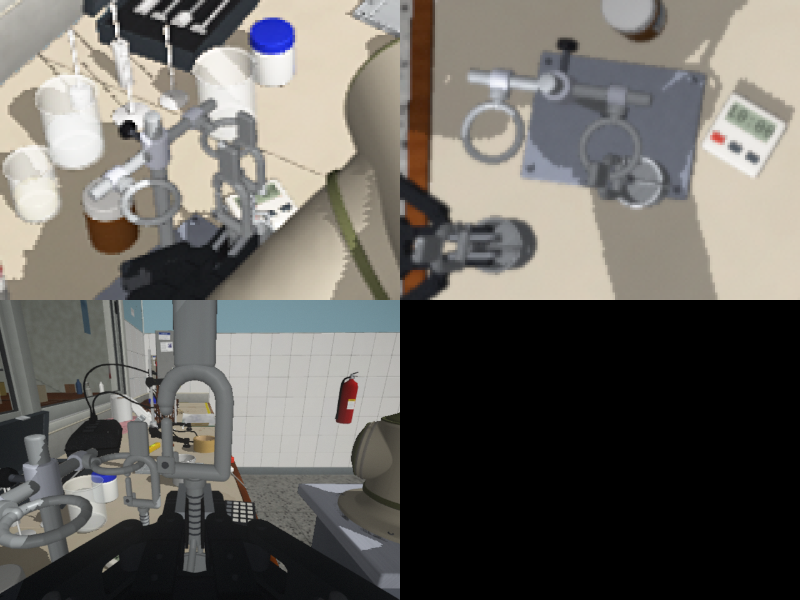

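The tile shows the cup held upright about 70 mm in front of the stand: hook at scene tile (232,180), empty ring at (150,203). The wrist tile shows the hook (197,430) and the empty ring (42,522) together. I'll measure both in the wrist depth, so calibration errors cancel.

```bash
cat > meas.py <<'E'
from plan import *
import sys
def meas(c,pose=None):
    P=cloud(c);ok=c["range_z"]>0
    E=(P-EYE)@rz(PS)
    m=ok&(np.abs(E[...,2])<.012)&(E[...,0]>-.015)&(E[...,0]<.052)&(np.abs(E[...,1])<.035)
    q=E[m]
    f=lambda v:np.hypot(np.hypot(q[:,0]-v[0],q[:,1]-v[1])-.0235,q[:,2]-v[2])-.0035
    r=least_squares(f,[.0235,0,0],loss="soft_l1",f_scale=.001)
    print("ring centre err (stand x,y,z)",(r.x-[.0235,0,0]).round(4),m.sum(),np.abs(r.fun).mean().round(4))
    s,p,Rt=pose or now();o=pts(s["q"]);Rc=Rt@Rct;th=p+Rt@GR+Rc[:,2]*.064
    H=(P-th)@Rc
    m=ok&(np.abs(H[...,0])<.03)&(np.abs(H[...,1])<.012)&(H[...,2]>-.045)&(H[...,2]<.05);h=H[m]
    for n,k in(("spine",(np.abs(h[:,2]+.01)<.015)&(h[:,0]<-.005)),("gate side",(np.abs(h[:,2]+.02)<.012)&(h[:,0]>.005)),("base",(np.abs(h[:,0])<.006)&(h[:,2]<-.025)&(h[:,2]>-.048)),("bend",(np.abs(h[:,0])<.005)&(h[:,2]>.003)&(h[:,2]<.022))):
        a=h[k]
        if len(a)>3: print(n,len(a),"x",np.percentile(a[:,0],[3,50,97]).round(4),"y",np.percentile(a[:,1],[3,50,97]).round(4),"z",np.percentile(a[:,2],[3,50,97]).round(4))
    lm=ok&(np.abs(H[...,0])<.02)&(H[...,2]>.028)&(H[...,2]<.05)&(np.abs(H[...,1])<.02)
    a=H[lm]; print("lug x",np.percentile(a[:,0],[3,97]).round(4) if len(a) else 0,"eye in throat (model)",((EYE-th)@Rc).round(4))
    return r.x-[.0235,0,0]
if __name__=="__main__":
    for n in("wrist","scene","top"): print(n);meas(load("b_"+n))
E
python3 meas.py
```

```text
wrist
ring centre err (stand x,y,z) [0.0031 0.001  0.0003] 5919 0.0004
spine 2771 x [-0.0196 -0.0156 -0.0112] y [0.0002 0.0029 0.0045] z [-0.024  -0.0091  0.0042]
gate side 1469 x [0.0104 0.0137 0.018 ] y [-0.0042  0.0019  0.0056] z [-0.0316 -0.0225 -0.0098]
base 1313 x [-0.0056 -0.0003  0.0055] y [-0.0006  0.0034  0.0059] z [-0.0447 -0.0384 -0.0337]
bend 1503 x [-0.0047  0.0001  0.0047] y [0.0008 0.0031 0.0044] z [0.0099 0.0159 0.0216]
lug x [-0.0101  0.0084] eye in throat (model) [ 0.068   0.0033 -0.075 ]
scene
ring centre err (stand x,y,z) [ 0.0016  0.0018 -0.0011] 197 0.0009
spine 49 x [-0.0219 -0.0193 -0.0147] y [-0.0033  0.0023  0.0045] z [-0.0238 -0.0086  0.0039]
gate side 28 x [0.009  0.0118 0.0146] y [-0.0046  0.0013  0.0051] z [-0.0318 -0.0231 -0.0116]
base 27 x [-0.0043 -0.0008  0.0057] y [-0.0024  0.0026  0.0059] z [-0.0444 -0.038  -0.035 ]
bend 15 x [-0.0043  0.0015  0.0042] y [0.0027 0.0035 0.0045] z [0.01   0.0161 0.0212]
lug x [-0.0118  0.0062] eye in throat (model) [ 0.068   0.0033 -0.075 ]
top
ring centre err (stand x,y,z) [0.0026 0.0003 0.0007] 234 0.0009
spine 24 x [-0.0191 -0.015  -0.0115] y [-0.0063 -0.0053 -0.0022] z [-0.0221 -0.0112  0.0012]
gate side 21 x [0.0111 0.0142 0.0186] y [-0.0069 -0.0043  0.0023] z [-0.0312 -0.0244 -0.0091]
base 36 x [-0.0058  0.0002  0.0057] y [-0.0068 -0.0046  0.0021] z [-0.0433 -0.0352 -0.0317]
bend 10 x [-0.0045  0.0003  0.0044] y [-0.0067 -0.0056 -0.0048] z [0.0137 0.0172 0.0196]
lug x [-0.0094  0.0085] eye in throat (model) [ 0.068   0.0033 -0.075 ]
```

```bash
cat > tgt.py <<'E'
from plan import *
EYE2=EYE+rz(PS)@[.003,.001,.0003]
def target(bx,bz):  # bar position in throat frame
    return tcp(EYE2-Rh@[bx,0,bz-.0007+.064],Rh)
def rel():
    s,p,Rt=now();Rc=Rt@Rct;th=p+Rt@GR+Rc[:,2]*.064
    print("bar in throat",((EYE2-th)@Rc-[0,0,-.0007]).round(4),"q",s["q"].round(2),"F",s["ft_force"].round(1),"w",s["width"].round(4));return p,Rt
E
python3 - <<'E'
from tgt import *
p,Rt=rel();T=target(.07,-.015);rows(p,Rt,*T,n=3)
rows(*T,*target(.026,-.015),n=2)
E
```

```text
Traceback (most recent call last):
  File "tgt.py", line 7, in rel
    print("bar in throat",((EYE2-th)@Rc-[0,0,-.0007]).round(4),"q",s["q"].round(2),"F",s["ft_force"].round(1),"w",s["width"].round(4));return p,Rt
                                                                                                                  ^^^^^^^^^^^^^^^^
AttributeError: 'float' object has no attribute 'round'
```

```bash
sed -i 's/s\["width"\].round(4)/round(s["width"],4)/' tgt.py; python3 - <<'E'
from tgt import *
p,Rt=rel();T=target(.07,-.015);rows(p,Rt,*T,n=3)
rows(*T,*target(.028,-.015),n=3)
E
```

```text
bar in throat [ 0.071   0.0043 -0.074 ] q [ 0.76  0.92  1.08 -1.2   2.24 -2.58] F [-0.1  0.4 -1.5] w 0.0072
[[-0.0196, -0.0006, -0.0012, 0.0029, 0.0005, -0.0005], [-0.0196, -0.0006, -0.0011, 0.003, 0.0006, -0.0005], [-0.0196, -0.0007, -0.0012, 0.0029, 0.0005, -0.0005]]
[[-0.0, -0.0138, 0.0024, 0.0, 0.0, -0.0], [-0.0, -0.0138, 0.0024, 0.0, 0.0, 0.0], [-0.0, -0.0138, 0.0024, 0.0, 0.0, 0.0]]
```

Request:
arm_command --pt "-0.0196 -0.0006 -0.0012 0.003 0.0005 -0.0005" --pt "-0.0196 -0.0006 -0.0012 0.003 0.0005 -0.0005" --pt "-0.0196 -0.0006 -0.0012 0.003 0.0005 -0.0005" --pt "0 0 0 0 0 0"

```text
time: 11.15
eef_pos: [0.4355, 0.304, 0.1532]
tool_rot: [0.505, -0.492, 0.505, 0.498]
ft_force: [0.3, 0.7, -2.9]
width: 0.0073
gripper_force: 98.3
```

Request:
arm_command --pt "0 -0.0138 0.0024 0 0 0" --pt "0 -0.0138 0.0024 0 0 0" --pt "0 -0.0138 0.0024 0 0 0" --pt "0 0 0 0 0 0" --pt "0 0 0 0 0 0"

```text
time: 11.78
eef_pos: [0.477, 0.2977, 0.1552]
tool_rot: [0.504, -0.494, 0.505, 0.497]
ft_force: [-0.8, 0.6, -2.2]
width: 0.0069
gripper_force: 98.3
```

```bash
python3 - <<'E'
from tgt import *
import meas
p,Rt=rel();c=arm.camera("wrist");cv2.imwrite("pics/w3.png",c["image"][150:480,0:440]);meas.meas(c)
E
```

```text
bar in throat [ 0.0289 -0.0008 -0.0134] q [ 0.72  1.03  1.01 -1.21  2.18 -2.56] F [-0.8  0.6 -2.2] w 0.0069
ring centre err (stand x,y,z) [0.0018 0.0008 0.0002] 7457 0.0025
spine 2765 x [-0.0196 -0.0155 -0.0111] y [0.0001 0.0028 0.0044] z [-0.024  -0.0089  0.0043]
gate side 2115 x [0.0107 0.0152 0.0294] y [-0.0052  0.002   0.0104] z [-0.0315 -0.0167 -0.0101]
base 1305 x [-0.0057 -0.0004  0.0054] y [-0.0006  0.0033  0.0057] z [-0.0446 -0.0383 -0.0337]
bend 1491 x [-0.0047 -0.      0.0047] y [0.0008 0.0031 0.0044] z [0.0099 0.0159 0.0216]
lug x [-0.0101  0.0084] eye in throat (model) [ 0.0261 -0.0019 -0.0144]
```

View pics/w3.png

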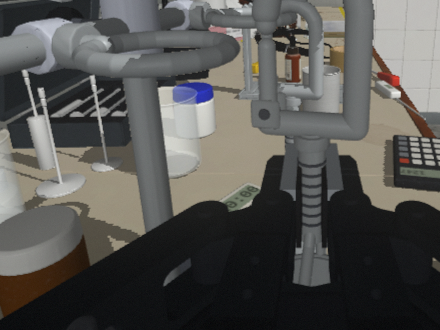

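The picture shows the ring's front bar at (235,50), level with the gap under the nose at (266,40), and the gate hinge at (264,115). Now I'll raise 1.5 mm and push in slowly.

Request:
arm_command --pt "0.0015 -0.0049 0.0009 0 0 0" --pt "0 -0.005 0.0009 0 0 0" --pt "0 -0.005 0.0009 0 0 0" --pt "0 0 0 0 0 0"

```text
time: 12.32
eef_pos: [0.4922, 0.2952, 0.1564]
tool_rot: [0.504, -0.494, 0.505, 0.497]
ft_force: [-1.9, 1.2, -3.3]
width: 0.0065
gripper_force: 98.5
```

```bash
python3 -c "
from tgt import *
rel()"
```

```text
bar in throat [ 0.0135 -0.0007 -0.0147] q [ 0.7   1.04  0.97 -1.24  2.18 -2.59] F [-1.9  1.2 -3.3] w 0.0065
```

Request:
arm_command --pt "0 -0.005 0.0009 0 0 0" --pt "0 -0.005 0.0009 0 0 0" --pt "0 0 0 0 0 0"

```text
time: 12.7
eef_pos: [0.5027, 0.2935, 0.1559]
tool_rot: [0.505, -0.493, 0.505, 0.497]
ft_force: [-1.0, 0.5, -7.3]
width: 0.0067
gripper_force: 98.5
```

```bash
python3 - <<'E'
from tgt import *
import meas
rel();c=arm.camera("wrist");cv2.imwrite("pics/w4.png",c["image"][120:450,100:540]);meas.meas(c)
E
```

```text
bar in throat [ 0.0029 -0.0005 -0.0142] q [ 0.69  1.05  0.95 -1.25  2.17 -2.61] F [-1.   0.5 -7.3] w 0.0067
ring centre err (stand x,y,z) [0.0024 0.0009 0.    ] 8317 0.0024
spine 2778 x [-0.0199 -0.0159 -0.0116] y [0.0003 0.003  0.0046] z [-0.024  -0.0091  0.0042]
gate side 933 x [0.0053 0.0103 0.0184] y [-0.0102  0.0022  0.0066] z [-0.0317 -0.0288 -0.0116]
base 1384 x [-0.0056  0.      0.0056] y [-0.0004  0.0034  0.0059] z [-0.0446 -0.0379 -0.0262]
bend 1500 x [-0.0047  0.0001  0.0047] y [0.001  0.0033 0.0048] z [0.01   0.0159 0.0216]
lug x [-0.0107  0.0077] eye in throat (model) [ 0.     -0.0015 -0.0152]
```

View pics/w4.png

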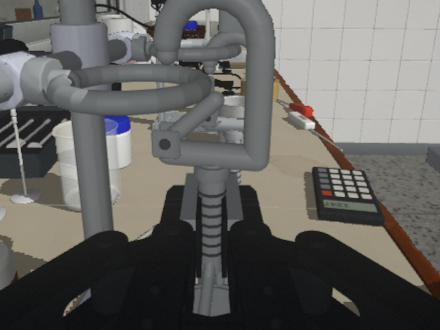

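The picture shows the gate rod pushed in at (195,125), with the bar inside the loop under the nose. Now I'll lower the cup so the bar rises past the gate tip.

Request:
arm_command --pt "-0.004 0 0 0 0 0" --pt "-0.004 0 0 0 0 0" --pt "-0.004 0 0 0 0 0" --pt "0 0 0 0 0 0"

```text
time: 13.25
eef_pos: [0.5023, 0.2936, 0.1444]
tool_rot: [0.505, -0.493, 0.505, 0.497]
ft_force: [0.2, 0.0, -1.9]
width: 0.0067
gripper_force: 98.5
```

Request:
arm_command --pt "-0.004 0 0 0 0 0" --pt "-0.003 0 0 0 0 0" --pt "0 0 0 0 0 0" --pt "0 0 0 0 0 0"

```text
time: 13.75
eef_pos: [0.5021, 0.2936, 0.1377]
tool_rot: [0.505, -0.494, 0.505, 0.497]
ft_force: [-1.2, -0.1, -2.6]
width: 0.0071
gripper_force: 98.5
```

```bash
python3 - <<'E'
from tgt import *
import meas
rel();c=arm.camera("wrist");cv2.imwrite("pics/w5.png",c["image"][120:450,100:540]);meas.meas(c)
E
```

```text
bar in throat [ 0.0035 -0.0007  0.0041] q [ 0.69  1.08  0.95 -1.24  2.16 -2.58] F [-1.2 -0.1 -2.6] w 0.0071
ring centre err (stand x,y,z) [0.002  0.0005 0.0014] 8326 0.0039
spine 2782 x [-0.02   -0.0159 -0.0115] y [0.0001 0.0029 0.0044] z [-0.024  -0.0091  0.0043]
gate side 1474 x [0.0099 0.0134 0.0177] y [-0.0043  0.0019  0.0057] z [-0.0316 -0.0226 -0.0097]
base 1283 x [-0.0057 -0.0004  0.0055] y [-0.0007  0.0034  0.0059] z [-0.0445 -0.0383 -0.0338]
bend 1823 x [-0.0046  0.001   0.0048] y [0.0001 0.0032 0.0102] z [0.0038 0.0145 0.0215]
lug x [-0.0107  0.0078] eye in throat (model) [ 0.0005 -0.0017  0.003 ]
```

View pics/w5.png

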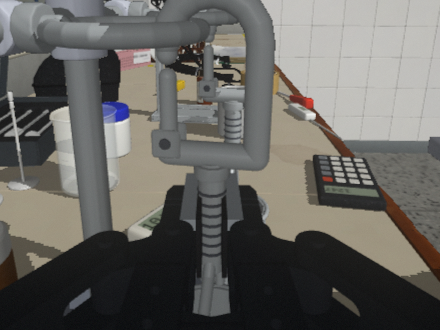

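The gate is shut, with the straight rod at (166,100), and the bar is in the bend. I'll centre the hook, settle it, and release gently.

Request:
arm_command --pt "-0.001 -0.0017 0.0003 0 0 0" --pt "-0.001 -0.0017 0.0003 0 0 0" --pt "-0.0005 0 0 0 0 0" --pt "0 0 0 0 0 0" --newtons 20

```text
time: 14.3
eef_pos: [0.5055, 0.2931, 0.135]
tool_rot: [0.505, -0.493, 0.505, 0.497]
ft_force: [0.6, -0.1, -1.9]
width: 0.0068
gripper_force: 98.5
```

```bash
python3 -c "
from tgt import *
rel()"
```

```text
bar in throat [ 0.     -0.0007  0.0067] q [ 0.69  1.08  0.95 -1.24  2.16 -2.58] F [ 0.6 -0.1 -1.9] w 0.0068
```

Request:
arm_command --pt "0 0 0 0 0 0" --pt "0 0 0 0 0 0" --pt "0 0 0 0 0 0" --pt "0 0 0 0 0 0" --gripper 16

```text
time: 14.8
eef_pos: [0.5055, 0.2931, 0.1352]
tool_rot: [0.504, -0.494, 0.505, 0.497]
ft_force: [-0.0, 0.4, 0.2]
width: 0.0137
gripper_force: 0.0
```

Request:
arm_command --pt "0 0 0 0 0 0" --pt "0 0 0 0 0 0" --pt "0 0 0 0 0 0" --pt "0 0 0 0 0 0" --gripper 45

```text
time: 15.3
eef_pos: [0.5055, 0.2931, 0.1351]
tool_rot: [0.505, -0.494, 0.505, 0.497]
ft_force: [0.8, 0.1, 0.2]
width: 0.039
gripper_force: 0.0
```

Request:
arm_command --pt "0 0 -0.01 0 0 0" --pt "0 0 -0.02 0 0 0" --pt "0 0 -0.03 0 0 0" --pt "0 0 -0.03 0 0 0" --pt "0 0 -0.02 0 0 0"

```text
time: 15.92
eef_pos: [0.5028, 0.4048, 0.1345]
tool_rot: [0.505, -0.494, 0.505, 0.496]
ft_force: [0.3, 0.0, 0.3]
width: 0.0387
gripper_force: 0.0
```

```bash
python3 - <<'E'
from tgt import *
s,p,Rt=now();print(p,s["q"].round(2),s["width"],s["ft_force"])
c=arm.camera("wrist");P=cloud(c);ok=c["range_z"]>0
W=np.zeros((480,800,3),np.uint8);W[:,:480]=c["image"][:,100:580];s=arm.camera("scene")["image"];W[:400,480:]=cv2.resize(s[240:390,200:320],(320,400),interpolation=3);cv2.imwrite("pics/end.png",W)
# shank/lug axis in stand frame rel EYE2
E=(P-EYE2)@rz(PS)
for z0,z1 in((-.087,-.055),(.022,.045),(-.16,-.13)):
    m=ok&(E[...,2]>z0)&(E[...,2]<z1)&(np.abs(E[...,0])<.04)&(np.abs(E[...,1])<.04);k=E[m];print(z0,len(k),np.percentile(k,[3,50,97],0).round(4).tolist() if len(k) else 0)
E
```

```text
[0.50276947 0.4047792  0.134456  ] [ 0.79  1.24  0.54 -1.38  2.32 -2.86] 0.0387180066475127 [0.25603274 0.00663014 0.31059217]
-0.087 745 [[-0.0046, 0.0007, -0.0862], [-0.0006, 0.0043, -0.0705], [0.0043, 0.0061, -0.0562]]
0.022 1475 [[-0.0111, 0.0015, 0.0227], [-0.0022, 0.0039, 0.0328], [0.0074, 0.0054, 0.0427]]
-0.16 3001 [[-0.0203, -0.02, -0.1589], [-0.0018, 0.019, -0.142], [0.0199, 0.0274, -0.1305]]
```

View pics/end.png

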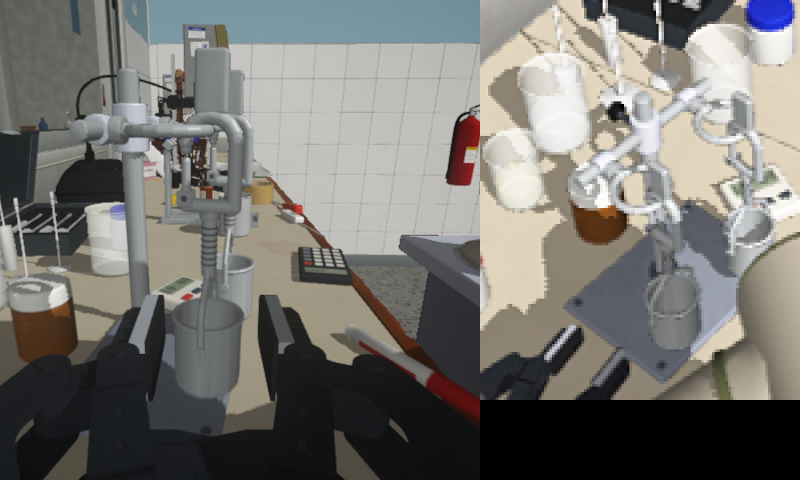

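The cup hangs straight by itself from the empty eye with the gate shut, and the gripper is clear of it. I'll let it settle and then hand in.

Request:
arm_command --pt "0 0 0 0 0 0" --pt "0 0 0 0 0 0" --pt "0 0 0 0 0 0" --pt "0 0 0 0 0 0" --pt "0 0 0 0 0 0"

```text
time: 16.65
eef_pos: [0.5034, 0.403, 0.1348]
tool_rot: [0.505, -0.494, 0.505, 0.497]
ft_force: [0.2, -0.6, 0.7]
width: 0.0386
gripper_force: 0.0
```

Request:
arm_command --pt "0 0 0 0 0 0" --pt "0 0 0 0 0 0" --pt "0 0 0 0 0 0" --pt "0 0 0 0 0 0" --pt "0 0 0 0 0 0"

```text
time: 17.27
eef_pos: [0.5034, 0.4031, 0.1347]
tool_rot: [0.505, -0.494, 0.505, 0.497]
ft_force: [0.2, -0.5, 0.1]
width: 0.0386
gripper_force: 0.0
```

```bash
python3 -c "
from station import arm
print(arm.job_done())"
```

```text
the job is handed in; nothing more can be done
None
```

The dip cup hangs straight on the empty eye with its gate shut and the gripper clear of it; I handed the job in at about 17 s, and the hand-in returned no verdict.

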